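# Load the core turret, index it and clamp the feed slide at its mark

## Robot

A 6-joint arm with a two-finger parallel gripper is mounted at the origin on the work surface. World frame = base frame: x ahead of the robot, y to its left, z up, the work surface at z = 0. Lengths are in mm, angles in degrees, forces in N, time in s.
With the tool pointing down it reaches from about 300 to 850 mm from the base axis. Payload 4.2 kg.
Tool frame: the origin (TCP) lies midway between the tips of the shut fingers; the grasp point (between the pads) lies 19 mm behind it (env.grip_point_offset is the distance from the TCP to the grasp point, in mm); z points along the fingers, x is the direction in which the jaws open and shut, and the axes are right-handed (so a half turn about z gives the same grasp; the last joint's range is limited). The gripper opens to 91 mm and grips with 3 to 60 N. Pads are 32 mm wide; open, the fingers measure 118 mm over their backs; the gripper's body (76 mm by 178 mm) begins 60 mm behind the grasp point.
Start: joints at [-72.479, 18.312, 89.639, -0, 72.044, -1.146], TCP at [184.042, -544.768, 213.976] pointing down, gripper open.
Joint ranges: [-177.97, 177.97], [-48.28, 115.42], [12.27, 149.76], [-77.06, 257.06], [2.81, 150.46], [-146.56, 146.56]. Speed limits (degrees/s): [147.25, 147.25, 180, 180, 180, 180].

## Interface

Orientations are given as [roll, pitch, yaw] about the fixed x, y, z axes, in that order (R = Rz(yaw) Ry(pitch) Rx(roll)).
In Python, from workcell import env gives the robot as it stands.
- The arm moves only by the shell command python3 -m pendant 'ROWS' [FORCE]. ROWS is JSON, a list of rows, each an object with "xyz": the shift along the tool's x, y, z in m, a list of three; "roll": the turn about the tool's z in degrees; "jaw": the closure, from 0 (fully open) to 1 (shut). A call has exactly 8 rows; each row is the pose to reach, as a shift and turn from the pose commanded when the call began, along the tool's axes at that moment; what a row does not reach only later rows make up. A row lasts 1/8 s, in which the tool goes at most 62.5 mm and 10.7 degrees, less where a joint would pass 70% of its speed; a pose out of reach is approached as far as the arm can. A call with a gripper value outside its range is refused whole. The fingers move at their own pace and stop on an object; FORCE is the grip in N (left out, the last holds). Time passes only in rows, so rows that repeat a pose let the fingers close, or fill a call up. It gives the time, the measured TCP pose, the force and the opening at its end, in the units of the state.
- env.state(): the state, without advancing time (a new reading comes with each control period).
- env.grab_frame(name): name is "scene" or "top"; returns (picture, depth): 420x560x3 uint8, blue, green, red; 420x560 float32, mm along the optical axis (not along the pixel's ray), 0 where there is no reading.
- env.camera_params(name): a dict with "camera_matrix" (3x3 intrinsics, pixels), "cam_to_world" (4x4, takes a point from camera to world coordinates). Camera axes: x right, y up, looking along -z (the intrinsics and any distortion apply to the point x, -y, -z); pixel columns grow to the right and rows downward; lengths in mm; the calibration is good to about 2 mm. A picture is of the moment at which its call begins. camera_params takes no time and is no camera call.
- env.job_done(): hands the job in, once; it reports no verdict.
The state is a dict: "time_s": time; "qpos": joint angles; "qvel": joint speeds; "effort": joint torques, N m; "ee_pos": TCP position; "ee_rot": TCP orientation; "force": force on the tool from outside, world axes, zero at the start; "torque": the same for the moment, N m; "gripper_width": finger opening in mm.
Only numpy, scipy, OpenCV 4.12 (cv2) and the standard library are available. Lean on these libraries where they do the work, as an engineer would, in place of code of your own. Each camera call takes 0.05 s, during which the arm holds its last target. There are 200 camera calls.

## Task

Stand every stone core from the mat upright in the turret, one to a pocket, filling neighbouring pockets in turn from the one with the brass pin and going clockwise round the turret as seen from above; turn the turret by its bar until the pinned pocket has gone counter-clockwise past the pointer by one click for each core, so that the first empty pocket after the filled ones stands at the pointer. Only then swing the clamp lever open, slide the carriage along until its brass index lines up with the white mark on the base, and swing the lever back to clamp it there. Leave the bottle, the spanner and the steel pot where they are.

Things in the scene. Friction and masses are not known exactly. Their poses are not given: they have to be found in the camera images.
- core1: Short drilled stone core, a plain grey upright cylinder, diameter 32 mm, height 30 mm, 64 g nominal. Origin: centre of its underside, z up. Stands on the rubber mat at the robot's right at the start. Two to four cores are present; an absent one reads None. All are alike and any core may go in any of the pockets to be filled.
- core2: Short drilled stone core, a plain grey upright cylinder, diameter 32 mm, height 30 mm, 64 g nominal. Origin: centre of its underside, z up. Stands on the rubber mat at the robot's right at the start. Two to four cores are present; an absent one reads None. All are alike and any core may go in any of the pockets to be filled.
- core3: Short drilled stone core, a plain grey upright cylinder, diameter 32 mm, height 30 mm, 64 g nominal. Origin: centre of its underside, z up. Stands on the rubber mat at the robot's right at the start. Two to four cores are present; an absent one reads None. All are alike and any core may go in any of the pockets to be filled.
- core4: Short drilled stone core, a plain grey upright cylinder, diameter 32 mm, height 30 mm, 64 g nominal. Origin: centre of its underside, z up. Stands on the rubber mat at the robot's right at the start. Two to four cores are present; an absent one reads None. All are alike and any core may go in any of the pockets to be filled.
- turret (a joint): Angle of the turret (rad), counter-clockwise seen from above is positive. At 0 pocket 0 (pinned) stands at the pointer; at k x 1.047 (60 degrees a click) pocket k does, so with n cores it must end at n x 1.047. Starts on the click at 0 or at -1.047. Detents pull it to the nearest click; about 0.11 N m takes it over the hump halfway between two. Stops at -1.6 and 5.6.
- turret_grip (a point): Grip point on the turret's bar handle, on the turret axis, 12 mm below the bar's top. The black upright bar is 50 mm long, 14 mm thick, its sides free for 38 mm down; its top is 46 mm above the pocket floors. The frame turns with the turret: x along the bar's length, -x points to pocket 0. The turret, a 224 mm aluminium disc, rides on the carriage.
- pocket0 (a point): Centre of the floor of pocket 0 of the turret (the one with the brass pin beside it). All six are alike: eight-sided steel nests 80 mm from the turret axis, 42 mm across inside, 48 mm outside, walls 8 mm high; a core stands in one with 5 mm play all round. Their floors, the disc's top, are 58 mm above the bench. The pin, 10 mm thick and 12 mm high, stands 46 mm from the axis.
- pocket1 (a point): Centre of the floor of pocket 1 of the turret, 60 degrees clockwise (seen from above) from pocket 0 on the turret.
- pocket2 (a point): Centre of the floor of pocket 2 of the turret, 120 degrees clockwise (seen from above) from pocket 0 on the turret.
- pocket3 (a point): Centre of the floor of pocket 3 of the turret, 180 degrees clockwise (seen from above) from pocket 0 on the turret.
- pocket4 (a point): Centre of the floor of pocket 4 of the turret, 240 degrees clockwise (seen from above) from pocket 0 on the turret.
- pocket5 (a point): Centre of the floor of pocket 5 of the turret, 300 degrees clockwise (seen from above) from pocket 0 on the turret.
- pointer (a point): Tip of the small brass loading pointer on the carriage, at the turret's rim on the robot's side, 121 mm from the turret axis; it moves with the carriage. The pocket facing it is the one 'at the pointer'.
- clamp (a joint): Angle of the clamp lever (rad): 0 is clamped, the lever lying along the slide and pointing away from the turret; it opens counter-clockwise seen from above to 1.3 (lever across the slide, towards the robot). The shoe grips below about 0.25. May settle at up to 0.08 when clamped, else stays where left; takes about 2 N at its knob, 3 N in the last 0.25 rad. Starts clamped.
- clamp_tip (a point): Grip point on the lever's upright round knob (black, diameter 16 mm, its top 16 mm above this point, the flat arm 26 mm below it), 70 mm from the pivot. The knob is a post standing on the end of the lever, a sleeve that spins freely about its own axis.
- clamp_pivot (a point): Point on the lever's upright pivot axis, level with clamp_tip; moves with the carriage. The frame is the carriage's: at clamp = 0 the tip lies 70 mm along +y of it; at angle a at (-70 sin a, 70 cos a) mm.
- carriage (a joint): Position of the carriage on its slide (m), growing along the slide's +y, away from the mat, range -0.004 to 0.15. Starts between 0 and 0.03, the white mark lies further along +y. Free sliding takes about 4 to 6 N; clamped it holds about 40 N.
- push_post (a point): Grip point on the carriage's upright round push post (black, diameter 20 mm, its top 15 mm above this point, the free part 34 mm below it to a low collar), on the far corner of the carriage from the robot's side, past the turret. The frame is the carriage's: y along the slide.
- index (a point): Tip of the brass index finger on the carriage's edge on the robot's side, 90 mm along the slide from the turret axis. Moves with the carriage.
- mark_line (a point): The white line of the mark on the slide's base; its frame has y along the slide. The carriage is at the mark when the index lies level with this line along y.
- rail: The slide's fixed grey base plate, 200 x 510 x 16 mm. Origin on its underside, below the turret axis at carriage = 0; y along the slide (z up).
- bottle: Plastic bottle, diameter 60 mm, 130 mm high, a bystander standing on the bench. Origin: centre of the underside.
- wrench: Spanner lying on the bench near the robot, a bystander. Origin about its middle, on the underside.
- pot: Open steel pot, diameter 80 mm, 80 mm high, a bystander. Origin: centre of the underside.
There are look-alikes about, which are no part of the job. Leave any pink look-alike of the core4 alone.

How it is judged:
By the outcome, as a careful person would: the job done as asked, in the order asked, and still so for the second after the job is handed in, with the robot touching nothing.
Of core1, core2, core3, core4 only 2 to 4 are there at a start; the rules pass over those that are not, and their reading is None.
At some moment in a run one of core1, core2, core3, core4 may be knocked a few centimetres aside while the robot is not near it.
It also fails if it takes over 210 s, if anything falls off the work surface, if the arm or the gripper's body presses on something with over 40 N, if the wrist force passes 120 N, or if a joint passes its speed limit or range.

## Working session

There is one attempt and no reset: what is moved stays moved. The work goes in short steps, Python scripts to look and compute and a shell command to move; the robot and the scene stay as the last step left them, time stands still between calls to the robot, and variables do not carry over. Pictures are saved under pics/ and viewed, about 12 in all and at most 16, crops included, and the job is handed in when it is done.

```bash
ls; mkdir -p pics; cat > h.py <<'E'
import numpy as np, cv2
from workcell import env
def cam(n):
    p=env.camera_params(n); return np.array(p["camera_matrix"],float),np.array(p["cam_to_world"],float)
def ray(n,u,v,z):
    K,T=cam(n); d=np.array([(u-K[0,2])/K[0,0],-(v-K[1,2])/K[1,1],-1.]); d=T[:3,:3]@d; o=T[:3,3]
    return o+d*(z-o[2])/d[2]
def proj(n,P):
    K,T=cam(n); c=T[:3,:3].T@(np.array(P,float)-T[:3,3]); return K[0,0]*c[0]/-c[2]+K[0,2], -K[1,1]*c[1]/-c[2]+K[1,2]
def cloud(n,depth):
    K,T=cam(n); v,u=np.indices(depth.shape); z=depth.astype(float)
    c=np.stack([(u-K[0,2])/K[0,0]*z,-(v-K[1,2])/K[1,1]*z,-z],-1); return c@T[:3,:3].T+T[:3,3]
E
python3 - <<'E'
from h import *
for n in("scene","top"):
    im,d=env.grab_frame(n); cv2.imwrite(f"pics/{n}0.png",im); np.save(f"{n}0.npy",d)
    K,T=cam(n); print(n,K.round(1).tolist(),T.round(2).tolist(),{k:v for k,v in env.camera_params(n).items() if k not in("camera_matrix","cam_to_world")})
print(env.state(),env.grip_point_offset)
E
```

```text
pics
scene [[415.5, 0.0, 278.1], [0.0, 415.5, 214.8], [0.0, 0.0, 1.0]] [[0.4, -0.67, 0.62, 1023.85], [0.92, 0.29, -0.27, -322.51], [0.0, 0.68, 0.73, 711.36], [0.0, 0.0, 0.0, 1.0]] {}
top [[490.3, 0.0, 274.6], [0.0, 490.3, 207.7], [0.0, 0.0, 1.0]] [[0.06, 0.98, -0.2, 271.68], [-1.0, 0.06, -0.01, -96.48], [-0.0, 0.21, 0.98, 1056.16], [0.0, 0.0, 0.0, 1.0]] {}
{'time_s': 0.1, 'qpos': array([-7.24791212e+01,  1.83480969e+01,  8.96972934e+01, -1.90910313e-03,
        7.20445763e+01, -1.14909566e+00]), 'qvel': array([-0.11219018, -0.1801365 , -0.11798119, -0.01676159,  0.13975059,
        0.02315072]), 'effort': array([-6.51718346e-04, -4.13334918e+01, -2.32509685e+01,  7.27043347e-02,
        4.20929608e-02, -7.20211483e-05]), 'ee_pos': array([ 183.8956387 , -544.33834534,  213.2175503 ]), 'ee_rot': array([ 1.79999989e+02,  8.99848828e-02, -7.13294356e+01]), 'force': array([0.52768516, 0.03330221, 0.26340661]), 'torque': array([-0.0014832 ,  0.05835934, -0.02623331]), 'gripper_width': 91.05716077704162} 18.8
```

View pics/top0.png

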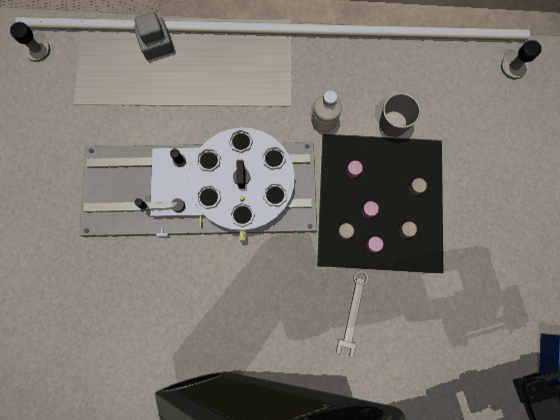

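View pics/scene0.png

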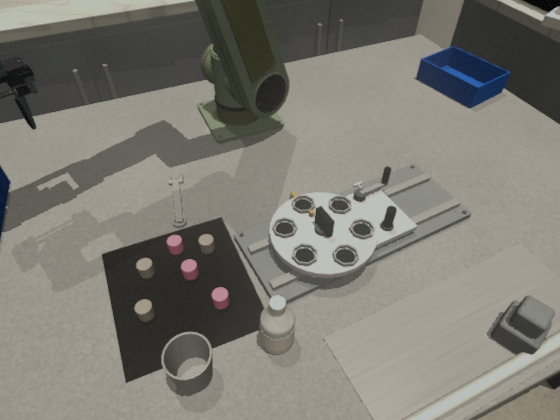

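The top view shows three grey cores near (419,185), (409,229) and (346,231). The pink look-alikes are at (355,170), (371,209) and (375,244). The brass pin at (241,199) is beside the pocket facing the pointer at (242,236), so the turret starts at 0. Clockwise from that pocket (242,214), the next two to fill are (209,196) and (208,160). The knob is at about (140,203), the push post at (178,157), the index at (201,222) and the white mark at (163,232).

```bash
cat > look.py <<'E'
from h import *
def cores(n="top"):
    im,d=env.grab_frame(n); P=cloud(n,d); hsv=cv2.cvtColor(im,cv2.COLOR_BGR2HSV)
    return im,d,P,hsv
def core_list(P,hsv,im,lo=25,hi=40,verbose=True):
    # core tops: points on the mat area at 25..40 mm height
    m=((P[...,2]>lo)&(P[...,2]<hi)&(P[...,1]<-185)&(P[...,1]>-480)&(P[...,0]>300)&(P[...,0]<660)).astype(np.uint8)
    k,l,s,c=cv2.connectedComponentsWithStats(m); out=[]
    for i in range(1,k):
        if s[i,4]<60: continue
        q=P[l==i]; h=np.median(hsv[l==i],0); z=np.median(q[:,2]); 
        (x,y),r=cv2.minEnclosingCircle(q[:,:2].astype(np.float32)); mc=q[:,:2].mean(0)
        out.append((mc,z)); 
        if verbose: print(c[i].round(0),"n",s[i,4],"mean",mc.round(1),"circ",round(x,1),round(y,1),round(r,1),"z",z.round(1),"hsv",h, "pink" if h[1]>70 else "grey")
    return out
E
python3 - <<'E'
from look import *
im,d,P,hsv=cores(); core_list(P,hsv,im)
print("mat z",np.median(P[255:265,330:430,2]),"bench",np.median(P[300:330,120:150,2]))
for nm,uv in dict(p0=(242,214),p1=(209,196),p2=(208,160),p3=(241,141),p4=(274,158),p5=(275,195),disc=(225,180),bar=(240,170),pin=(241,199),pointer=(242,236),knob=(139,203),post=(177,155),index=(201,222),mark=(163,232),rail=(120,180),bottle=(330,97),pot=(400,105)).items():
    q=P[uv[1]-1:uv[1]+2,uv[0]-1:uv[0]+2].reshape(-1,3); print(nm,np.median(q,0).round(1), im[uv[1],uv[0]])
c=im[120:280,300:460]; e=im[130:250,75:320]
cv2.imwrite("pics/crop1.png",np.vstack([cv2.resize(e,(735,360),interpolation=cv2.INTER_CUBIC)]))
cv2.imwrite("pics/crop2.png",cv2.resize(c,(480,480),interpolation=cv2.INTER_CUBIC))
E
```

```text
[355. 167.] n 166 mean [ 586.3 -250.6] circ 586.6 -251.0 16.1 z 30.8 hsv [166.  54. 179.] grey
[418. 185.] n 173 mean [ 554.9 -389.3] circ 555.5 -389.9 16.2 z 30.8 hsv [ 16.  47. 156.] grey
[370. 208.] n 171 mean [ 497.4 -287. ] circ 498.0 -287.1 15.9 z 30.5 hsv [165.  51. 180.] grey
[409. 229.] n 181 mean [ 458.1 -368.3] circ 457.9 -368.6 16.1 z 30.8 hsv [ 16.  47. 157.] grey
[346. 230.] n 177 mean [ 447. -236.] circ 447.1 -236.3 15.9 z 30.6 hsv [ 16.  47. 159.] grey
[375. 243.] n 177 mean [ 422.3 -298.2] circ 422.5 -298.5 16.0 z 30.8 hsv [165.  49. 179.] grey
mat z 1.5938436887246326 bench 0.5188916920702695
p0 [463.4 -16.2  57.9] [26 29 30]
p1 [497.9  55.8  57.2] [26 29 30]
p2 [575.2  64.2  58.5] [27 29 30]
p3 [621.3  -2.5  59.9] [28 30 32]
p4 [588.4 -75.2  58.7] [28 30 30]
p5 [507.4 -82.   59.5] [26 29 29]
disc [534.3  25.   59. ] [195 186 183]
bar [544.7  -9.  104.3] [51 52 57]
pin [492.4 -12.5  69.4] [ 81 155 158]
pointer [418.2 -19.   54.7] [ 99 186 183]
knob [466.2 188.3  99.6] [56 57 61]
post [571.9 123.2  93.4] [44 46 49]
index [448.2  73.9  19.4] [50 79 82]
mark [421.9 153.6  20.5] [86 87 88]
rail [531.1 260.   15.6] [125 130 132]
bottle [ 700.5 -182.2  130.8] [194 185 181]
pot [ 734.8 -347.1   35.7] [50 53 56]
```

View pics/crop1.png

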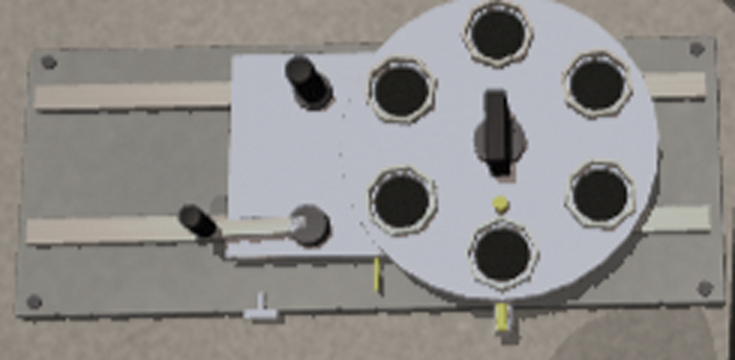

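View pics/crop2.png

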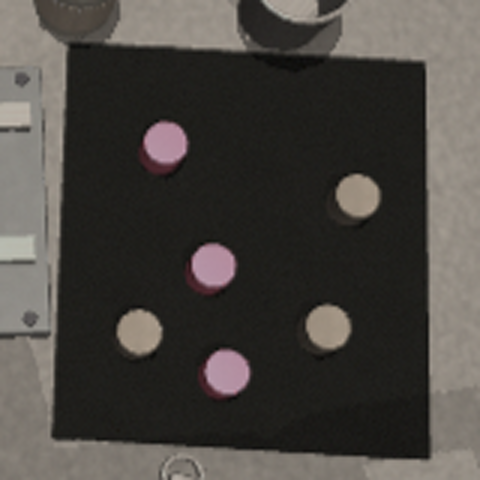

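The crops confirm three plain grey cores and three pink look-alikes, and the pin is at the pocket on the pointer. Next I'll fit the turret geometry.

```bash
cat > geo.py <<'E'
from look import *
def turret(im,P):
    # nest rims: 8 mm walls above disc top (z ~66)
    m=((P[...,2]>63)&(P[...,2]<74)).astype(np.uint8); m[:,:180]=0; m[:,310:]=0
    m=cv2.morphologyEx(m,cv2.MORPH_CLOSE,np.ones((3,3)))
    k,l,s,c=cv2.connectedComponentsWithStats(m); C=[]
    for i in range(1,k):
        if s[i,4]<40: continue
        q=P[l==i]; (x,y),r=cv2.minEnclosingCircle(q[:,:2].astype(np.float32)); C.append((x,y,r)); 
    return C
def blob(P,lo,hi,x0,x1,y0,y1):
    q=P[(P[...,2]>lo)&(P[...,2]<hi)&(P[...,0]>x0)&(P[...,0]<x1)&(P[...,1]>y0)&(P[...,1]<y1)]
    (x,y),r=cv2.minEnclosingCircle(q[:,:2].astype(np.float32)); return q,(round(x,1),round(y,1),round(r,1)),q[:,2].max().round(1)
E
python3 - <<'E'
from geo import *
im,d,P,hsv=cores()
for c in turret(im,P): print(np.round(c,1))
# dark floors
g=im.max(2); m=((g<45)&(P[...,2]<66)&(P[...,2]>50)&(P[...,0]>420)&(P[...,0]<660)&(P[...,1]>-130)&(P[...,1]<100)).astype(np.uint8)
k,l,s,c=cv2.connectedComponentsWithStats(m)
for i in range(1,k):
    if s[i,4]>60: print("floor",c[i].round(1),s[i,4],ray("top",*c[i],58).round(1))
q=P[(abs(P[...,2]-58)<3)&(P[...,0]>410)&(P[...,0]<670)&(P[...,1]>-140)&(P[...,1]<100)]
q,c,z=blob(P,101,108,480,600,-60,50); print("bar",c,z,cv2.minAreaRect(q[:,:2].astype(np.float32)))
print("knob",blob(P,96,106,440,500,160,220)[1:]); print("post",blob(P,90,106,540,610,90,150)[1:])
print("lever",)
# rail outline
q=P[(abs(P[...,2]-16)<3)&(P[...,0]>400)&(P[...,0]<680)&(P[...,1]>-170)&(P[...,1]<360)&(np.indices(im.shape[:2])[1]<315)]
print("rail",cv2.minAreaRect(q[:,:2].astype(np.float32)))
E
```

```text
[6.216e+02 2.000e-01 2.680e+01]
[442.8 -90.4 171.2]
[573.7  62.2  27.6]
[547.2 -17.5  19.4]
[540.8   2.7  13.8]
[509.8 -83.7  27.8]
[393.9 -10.1 149.6]
[469.1 -16.3  32.3]
floor [240.6 141.1] 196 [622.   -1.5  58. ]
floor [273.5 158. ] 197 [588.3 -74.2  58. ]
floor [208.4 160. ] 199 [575.9  63.7  58. ]
floor [274.8 194.7] 215 [508.6 -81.6  58. ]
floor [208.5 196.7] 215 [496.1  56.5  58. ]
floor [242.1 214.5] 221 [462.4 -16.2  58. ]
bar (541.3, -8.2, 24.9) 107.8 ((541.3232421875, -9.414885520935059), (49.530540466308594, 12.37816047668457), 3.9650793075561523)
knob ((468.9, 190.4, 8.0), np.float64(102.3))
post ((576.2, 129.2, 9.7), np.float64(99.9))
lever
rail ((523.2823486328125, 87.16990661621094), (204.37155151367188, 510.0506896972656), 4.50703239440918)
```

```bash
cat > plan.py <<'E'
import sys
from h import *
from scipy.spatial.transform import Rotation as R
def plan(*targets):
    s=env.state(); p=s["ee_pos"]; Rt=R.from_euler("xyz",s["ee_rot"],degrees=True).as_matrix(); yaw=s["ee_rot"][2]
    print("t",round(s["time_s"],2),"tcp",p.round(1),"rot",s["ee_rot"].round(2),"F",s["force"].round(1),"w",round(s["gripper_width"],1))
    for t in targets:
        print(t,"-> shift",(Rt.T@(np.array(t[:3])-p)/1000).round(4),"roll",round(-((t[3]-yaw+180)%360-180),2) if len(t)>3 else "")
E
python3 -c "
from plan import *
plan((447,-236,110,-84.9),(447,-236,12,-84.9))"
```

```text
t 0.2 tcp [ 183.9 -544.5  213.5] rot [-1.800e+02  6.000e-02 -7.133e+01] F [-0.1  0.8  0.8] w 91.1
(447, -236, 110, -84.9) -> shift [-0.208  -0.348   0.1037] roll 13.57
(447, -236, 12, -84.9) -> shift [-0.2079 -0.348   0.2017] roll 13.57
```

```bash
python3 -m pendant '[{"xyz":[-0.015,-0.025,0.008],"roll":1,"jaw":0.35},{"xyz":[-0.05,-0.08,0.025],"roll":3,"jaw":0.35},{"xyz":[-0.085,-0.14,0.042],"roll":5.5,"jaw":0.35},{"xyz":[-0.12,-0.2,0.06],"roll":8,"jaw":0.35},{"xyz":[-0.155,-0.26,0.078],"roll":10.5,"jaw":0.35},{"xyz":[-0.185,-0.31,0.093],"roll":12.5,"jaw":0.35},{"xyz":[-0.203,-0.34,0.102],"roll":13.5,"jaw":0.35},{"xyz":[-0.208,-0.348,0.104],"roll":13.6,"jaw":0.35}]' 20
python3 - <<'E'
from plan import *
from look import *
im,d,P,hsv=cores(); core_list(P,hsv,im)
plan((447,-236,12,-84.9)); cv2.imwrite("pics/t1.png",im[100:300,280:480].repeat(2,0).repeat(2,1))
E
```

```text
time_s: 1.2
ee_pos: [448.2, -233.5, 108.9]
ee_rot: [179.9, 0.1, -84.7]
force: [-1.5, -0.9, -0.2]
gripper_width: 59.5
t 1.25 tcp [ 448.4 -233.9  109. ] rot [ 1.7995e+02  8.0000e-02 -8.4730e+01] F [ 0.2  0.4 -0.3] w 59.4
(447, -236, 12, -84.9) -> shift [0.0021 0.0015 0.097 ] roll 0.17
```

```bash
python3 -m pendant '[{"xyz":[0.001,0.001,0.015],"roll":0,"jaw":0.35},{"xyz":[0.002,0.0015,0.035],"roll":0,"jaw":0.35},{"xyz":[0.002,0.0015,0.055],"roll":0,"jaw":0.35},{"xyz":[0.002,0.0015,0.075],"roll":0,"jaw":0.35},{"xyz":[0.002,0.0015,0.09],"roll":0,"jaw":0.35},{"xyz":[0.002,0.0015,0.096],"roll":0,"jaw":0.35},{"xyz":[0.002,0.0015,0.097],"roll":0,"jaw":0.35},{"xyz":[0.002,0.0015,0.097],"roll":0,"jaw":0.5}]' 
python3 - <<'E'
from plan import *
plan()
im,d=env.grab_frame("scene"); cv2.imwrite("pics/s1.png",im)
E
```

```text
time_s: 2.25
ee_pos: [446.2, -238.8, 13.4]
ee_rot: [-179.9, -0.0, -84.9]
force: [0.5, -0.4, 0.8]
gripper_width: 52.2
t 2.25 tcp [ 446.2 -238.8   13.4] rot [-1.7995e+02 -4.0000e-02 -8.4940e+01] F [ 0.5 -0.4  0.8] w 52.2
```

View pics/s1.png

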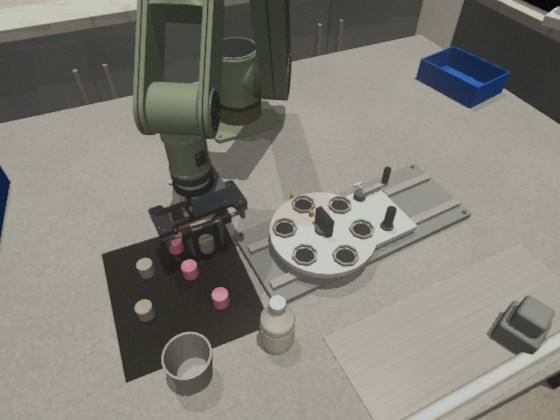

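The fingers stand around the near grey core at about (207,243), with the pink one at (177,246) clear of them. I'll close and lift.

```bash
python3 -m pendant '[{"xyz":[0,0,0],"roll":0,"jaw":0.8},{"xyz":[0,0,0],"roll":0,"jaw":0.8},{"xyz":[0,0,0],"roll":0,"jaw":0.8},{"xyz":[0,0,-0.005],"roll":0,"jaw":0.8},{"xyz":[0,0,-0.03],"roll":0,"jaw":0.8},{"xyz":[0,0,-0.07],"roll":0,"jaw":0.8},{"xyz":[0,0,-0.1],"roll":0,"jaw":0.8},{"xyz":[0,0,-0.11],"roll":0,"jaw":0.8}]' 20
python3 -c "
from plan import *
plan((462.3,-16.1,110,-84.9),(462.3,-16.1,69.5,-84.9))"
```

```text
time_s: 3.3
ee_pos: [446.6, -239.0, 124.8]
ee_rot: [-179.8, -0.1, -84.9]
force: [0.6, 1.0, -0.4]
gripper_width: 31.6
t 3.3 tcp [ 446.6 -239.   124.8] rot [-1.7983e+02 -1.2000e-01 -8.4930e+01] F [ 0.6  1.  -0.4] w 31.6
(462.3, -16.1, 110, -84.9) -> shift [-0.2207 -0.0352  0.0144] roll -0.03
(462.3, -16.1, 69.5, -84.9) -> shift [-0.2208 -0.0351  0.0549] roll -0.03
```

```bash
python3 -m pendant '[{"xyz":[-0.01,-0.002,0],"roll":0,"jaw":0.8},{"xyz":[-0.05,-0.008,0],"roll":0,"jaw":0.8},{"xyz":[-0.1,-0.016,0],"roll":0,"jaw":0.8},{"xyz":[-0.15,-0.024,0],"roll":0,"jaw":0.8},{"xyz":[-0.195,-0.031,0.005],"roll":0,"jaw":0.8},{"xyz":[-0.217,-0.0345,0.012],"roll":0,"jaw":0.8},{"xyz":[-0.2207,-0.0352,0.014],"roll":0,"jaw":0.8},{"xyz":[-0.2207,-0.0352,0.014],"roll":0,"jaw":0.8}]'
python3 -c "
from plan import *
plan((462.3,-16.1,70.8,-84.9))"
```

```text
time_s: 4.3
ee_pos: [460.7, -15.5, 108.0]
ee_rot: [179.9, -0.0, -84.9]
force: [0.6, -0.4, -0.8]
gripper_width: 31.0
t 4.3 tcp [460.7 -15.5 108. ] rot [179.88  -0.   -84.9 ] F [ 0.6 -0.4 -0.8] w 31.0
(462.3, -16.1, 70.8, -84.9) -> shift [ 0.0007 -0.0016  0.0372] roll -0.0
```

```bash
python3 -m pendant '[{"xyz":[0.0007,-0.0016,0.008],"roll":0,"jaw":0.8},{"xyz":[0.0007,-0.0016,0.018],"roll":0,"jaw":0.8},{"xyz":[0.0007,-0.0016,0.028],"roll":0,"jaw":0.8},{"xyz":[0.0007,-0.0016,0.034],"roll":0,"jaw":0.8},{"xyz":[0.0007,-0.0016,0.036],"roll":0,"jaw":0.8},{"xyz":[0.0007,-0.0016,0.037],"roll":0,"jaw":0.8},{"xyz":[0.0007,-0.0016,0.037],"roll":0,"jaw":0.8},{"xyz":[0.0007,-0.0016,0.037],"roll":0,"jaw":0.8}]'
python3 -c "
from plan import *
plan((462.3,-16.1,69.5))"
```

```text
time_s: 5.3
ee_pos: [463.3, -16.0, 72.2]
ee_rot: [-180.0, -0.0, -84.9]
force: [0.4, -1.1, -1.5]
gripper_width: 31.1
t 5.3 tcp [463.3 -16.   72.2] rot [-1.7996e+02 -1.0000e-02 -8.4930e+01] F [ 0.4 -1.1 -1.5] w 31.1
(462.3, -16.1, 69.5) -> shift [-0.      0.001   0.0027] roll
```

```bash
python3 -m pendant '[{"xyz":[0,0.001,0.001],"roll":0,"jaw":0.8},{"xyz":[0,0.001,0.002],"roll":0,"jaw":0.8},{"xyz":[0,0.001,0.002],"roll":0,"jaw":0.45},{"xyz":[0,0.001,0.002],"roll":0,"jaw":0.45},{"xyz":[0,0.001,-0.005],"roll":0,"jaw":0.45},{"xyz":[0,0.001,-0.03],"roll":0,"jaw":0.45},{"xyz":[0,0.001,-0.06],"roll":0,"jaw":0.45},{"xyz":[0,0.001,-0.08],"roll":0,"jaw":0.4}]'
python3 - <<'E'
from plan import *
plan((458,-368.5,110,-84.9),(458,-368.5,13,-84.9))
im,d=env.grab_frame("scene"); cv2.imwrite("pics/s2.png",im[140:340,80:420].repeat(2,0).repeat(2,1))
# core tops in scene view
P=cloud("scene",d); hsv=cv2.cvtColor(im,cv2.COLOR_BGR2HSV)
from look import core_list
core_list(P,hsv,im,26,36)
core_list(P,hsv,im,29,33)
E
```

```text
time_s: 6.3
ee_pos: [462.6, -16.2, 153.6]
ee_rot: [-179.9, -0.0, -84.9]
force: [0.2, -0.1, 0.3]
gripper_width: 54.4
t 6.3 tcp [462.6 -16.2 153.6] rot [-1.799e+02 -2.000e-02 -8.493e+01] F [ 0.2 -0.1  0.3] w 54.4
(458, -368.5, 110, -84.9) -> shift [0.3505 0.0358 0.0436] roll -0.03
(458, -368.5, 13, -84.9) -> shift [0.3505 0.0359 0.1406] roll -0.03
[174. 241.] n 156 mean [ 425.  -297.8] circ 424.0 -297.9 16.3 z 30.5 hsv [171.  65. 193.] grey
[144. 264.] n 173 mean [ 460.6 -368.2] circ 459.6 -368.0 16.0 z 30.7 hsv [ 20.  39. 167.] grey
[189. 265.] n 177 mean [ 500.2 -287. ] circ 499.0 -286.6 16.0 z 30.7 hsv [171.  65. 192.] grey
[220. 294.] n 207 mean [ 589.4 -250.8] circ 588.1 -250.8 16.1 z 30.7 hsv [171.  63. 192.] grey
[143. 307.] n 223 mean [ 557.4 -389.4] circ 555.9 -388.5 16.8 z 30.5 hsv [ 20.  39. 167.] grey
[174. 240.] n 128 mean [ 424.3 -297.5] circ 423.8 -298.0 16.1 z 30.8 hsv [171.  65. 193.] grey
[144. 264.] n 143 mean [ 460.1 -368.1] circ 459.5 -367.8 15.8 z 30.8 hsv [ 19.  38. 168.] grey
[189. 265.] n 151 mean [ 499.6 -287.2] circ 498.9 -286.7 16.0 z 30.9 hsv [171.  65. 192.] grey
[220. 294.] n 176 mean [ 588.6 -250.6] circ 587.8 -250.6 16.0 z 30.9 hsv [171.  63. 192.] grey
[143. 306.] n 194 mean [ 556.5 -389.4] circ 556.1 -389.0 16.7 z 30.7 hsv [ 20.  39. 168.] grey
```

View pics/s2.png

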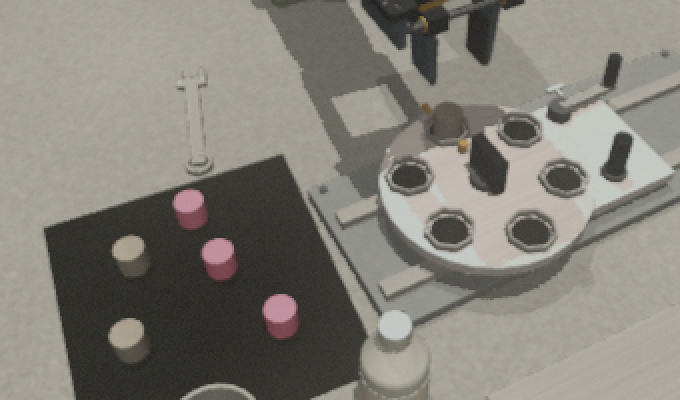

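The first core stands upright in the pinned pocket, at about (448,122) in this crop. The two remaining grey cores have not moved, and the scene camera agrees with the top one to about 1.5 mm. Next is the core at (458,-368.5).

```bash
python3 -m pendant '[{"xyz":[0.015,0.0015,0],"roll":0,"jaw":0.35},{"xyz":[0.065,0.0065,0],"roll":0,"jaw":0.35},{"xyz":[0.12,0.012,0],"roll":0,"jaw":0.35},{"xyz":[0.175,0.018,0.01],"roll":0,"jaw":0.35},{"xyz":[0.23,0.0235,0.02],"roll":0,"jaw":0.35},{"xyz":[0.285,0.029,0.03],"roll":0,"jaw":0.35},{"xyz":[0.335,0.034,0.04],"roll":0,"jaw":0.35},{"xyz":[0.3505,0.0358,0.044],"roll":0,"jaw":0.35}]'
python3 -m pendant '[{"xyz":[0,0,0],"roll":0,"jaw":0.35},{"xyz":[0,0,0.02],"roll":0,"jaw":0.35},{"xyz":[0,0,0.04],"roll":0,"jaw":0.35},{"xyz":[0,0,0.06],"roll":0,"jaw":0.35},{"xyz":[0,0,0.075],"roll":0,"jaw":0.35},{"xyz":[0,0,0.08],"roll":0,"jaw":0.35},{"xyz":[0,0,0.08],"roll":0,"jaw":0.35},{"xyz":[0,0,0.08],"roll":0,"jaw":0.45}]'
python3 - <<'E'
from plan import *
from look import core_list
plan((458.5,-368.3,13,-84.9))
im,d=env.grab_frame("scene"); P=cloud("scene",d); hsv=cv2.cvtColor(im,cv2.COLOR_BGR2HSV)
core_list(P,hsv,im,29,33)
E
```

```text
time_s: 7.35
ee_pos: [455.6, -371.3, 105.6]
ee_rot: [179.9, 0.1, -85.1]
force: [0.5, -0.6, 0.3]
gripper_width: 59.2
time_s: 8.35
ee_pos: [457.8, -368.7, 28.7]
ee_rot: [-179.9, -0.1, -84.9]
force: [1.0, -0.3, 0.1]
gripper_width: 53.0
t 8.35 tcp [ 457.8 -368.7   28.7] rot [-1.7994e+02 -6.0000e-02 -8.4930e+01] F [ 1.  -0.3  0.1] w 53.0
(458.5, -368.3, 13, -84.9) -> shift [-0.0004 -0.0007  0.0157] roll -0.03
[174. 240.] n 125 mean [ 424.7 -298.5] circ 423.7 -298.4 16.3 z 30.9 hsv [175. 103. 158.] pink
[144. 263.] n 144 mean [ 459.4 -368.2] circ 459.3 -368.7 16.1 z 31.0 hsv [19. 43. 95.] grey
[189. 265.] n 150 mean [ 499.4 -287.1] circ 498.6 -286.6 16.7 z 30.8 hsv [174.  86. 197.] pink
[220. 294.] n 173 mean [ 588.5 -250.8] circ 587.9 -250.7 16.0 z 30.8 hsv [171.  62. 197.] grey
[143. 306.] n 186 mean [ 556.5 -389.2] circ 556.2 -389.7 16.1 z 30.7 hsv [ 19.  40. 154.] grey
```

```bash
python3 -m pendant '[{"xyz":[0,-0.0007,0.01],"roll":0,"jaw":0.45},{"xyz":[0,-0.0007,0.0155],"roll":0,"jaw":0.45},{"xyz":[0,-0.0007,0.0155],"roll":0,"jaw":0.8},{"xyz":[0,-0.0007,0.0155],"roll":0,"jaw":0.8},{"xyz":[0,-0.0007,0.0155],"roll":0,"jaw":0.8},{"xyz":[0,-0.0007,0.0155],"roll":0,"jaw":0.8},{"xyz":[0,-0.0007,0.0],"roll":0,"jaw":0.8},{"xyz":[0,-0.0007,-0.03],"roll":0,"jaw":0.8}]' 20
python3 -m pendant '[{"xyz":[0,0,-0.03],"roll":0,"jaw":0.8},{"xyz":[0,0,-0.06],"roll":0,"jaw":0.8},{"xyz":[0,0,-0.075],"roll":0,"jaw":0.8},{"xyz":[0,0,-0.08],"roll":0,"jaw":0.8},{"xyz":[0,0,-0.08],"roll":0,"jaw":0.8},{"xyz":[0,0,-0.08],"roll":0,"jaw":0.8},{"xyz":[0,0,-0.08],"roll":0,"jaw":0.8},{"xyz":[0,0,-0.08],"roll":0,"jaw":0.8}]'
python3 -c "
from plan import *
plan((496,56.5,135,-84.9),(496,56.5,72,-84.9))"
```

```text
time_s: 9.4
ee_pos: [457.5, -367.9, 58.3]
ee_rot: [179.9, 0.1, -84.9]
force: [0.8, -0.4, -0.9]
gripper_width: 31.6
time_s: 10.4
ee_pos: [457.9, -368.3, 137.4]
ee_rot: [180.0, 0.0, -84.9]
force: [-0.0, -0.0, -0.9]
gripper_width: 31.8
t 10.4 tcp [ 457.9 -368.3  137.4] rot [ 1.7996e+02  4.0000e-02 -8.4940e+01] F [-0.  -0.  -0.9] w 31.8
(496, 56.5, 135, -84.9) -> shift [-0.4198 -0.0754  0.0026] roll -0.04
(496, 56.5, 72, -84.9) -> shift [-0.4197 -0.0755  0.0656] roll -0.04
```

```bash
python3 -m pendant '[{"xyz":[-0.015,-0.0027,0],"roll":0,"jaw":0.8},{"xyz":[-0.06,-0.011,0],"roll":0,"jaw":0.8},{"xyz":[-0.11,-0.02,0],"roll":0,"jaw":0.8},{"xyz":[-0.165,-0.03,0],"roll":0,"jaw":0.8},{"xyz":[-0.22,-0.04,0],"roll":0,"jaw":0.8},{"xyz":[-0.275,-0.05,0],"roll":0,"jaw":0.8},{"xyz":[-0.325,-0.058,0],"roll":0,"jaw":0.8},{"xyz":[-0.365,-0.066,0],"roll":0,"jaw":0.8}]'
python3 -m pendant '[{"xyz":[-0.035,-0.006,0],"roll":0,"jaw":0.8},{"xyz":[-0.05,-0.0088,0],"roll":0,"jaw":0.8},{"xyz":[-0.0548,-0.0094,0],"roll":0,"jaw":0.8},{"xyz":[-0.0548,-0.0094,0.01],"roll":0,"jaw":0.8},{"xyz":[-0.0548,-0.0094,0.025],"roll":0,"jaw":0.8},{"xyz":[-0.0548,-0.0094,0.04],"roll":0,"jaw":0.8},{"xyz":[-0.0548,-0.0094,0.045],"roll":0,"jaw":0.8},{"xyz":[-0.0548,-0.0094,0.045],"roll":0,"jaw":0.8}]'
python3 -c "
from plan import *
plan((496,56.5,71,-84.9))"
```

```text
time_s: 11.4
ee_pos: [490.8, 3.8, 138.1]
ee_rot: [-180.0, 0.0, -84.9]
force: [0.7, -0.4, -0.9]
gripper_width: 31.3
time_s: 12.4
ee_pos: [495.9, 56.2, 92.3]
ee_rot: [179.9, -0.0, -85.0]
force: [-0.2, -1.3, -0.9]
gripper_width: 31.5
t 12.4 tcp [495.9  56.2  92.3] rot [ 1.7993e+02 -1.0000e-02 -8.4960e+01] F [-0.2 -1.3 -0.9] w 31.5
(496, 56.5, 71, -84.9) -> shift [-0.0003 -0.0002  0.0213] roll -0.06
```

```bash
python3 -m pendant '[{"xyz":[0,0,0.01],"roll":0,"jaw":0.8},{"xyz":[0,0,0.018],"roll":0,"jaw":0.8},{"xyz":[0,0,0.0215],"roll":0,"jaw":0.8},{"xyz":[0,0,0.0225],"roll":0,"jaw":0.8},{"xyz":[0,0,0.0225],"roll":0,"jaw":0.45},{"xyz":[0,0,0.0225],"roll":0,"jaw":0.45},{"xyz":[0,0,0.0225],"roll":0,"jaw":0.45},{"xyz":[0,0,0.01],"roll":0,"jaw":0.45}]'
python3 -m pendant '[{"xyz":[0,0,-0.02],"roll":0,"jaw":0.45},{"xyz":[0,0,-0.05],"roll":0,"jaw":0.45},{"xyz":[0,0,-0.07],"roll":0,"jaw":0.45},{"xyz":[0.03,0.003,-0.07],"roll":0,"jaw":0.35},{"xyz":[0.07,0.007,-0.07],"roll":0,"jaw":0.35},{"xyz":[0.12,0.01,-0.07],"roll":0,"jaw":0.35},{"xyz":[0.17,0.01,-0.07],"roll":0,"jaw":0.35},{"xyz":[0.2,0.01,-0.07],"roll":0,"jaw":0.35}]'
python3 - <<'E'
from plan import *
from look import core_list
plan((556,-389.5,110,-84.9),(556,-389.5,13,-84.9))
im,d=env.grab_frame("scene"); P=cloud("scene",d); hsv=cv2.cvtColor(im,cv2.COLOR_BGR2HSV)
core_list(P,hsv,im,29,33)
q=P[(abs(P[...,2]-88.5)<2)&(P[...,1]<130)&(P[...,1]>20)&(P[...,0]<540)&(P[...,0]>450)]; print("p1 core top",len(q),q.mean(0) if len(q) else "")
E
```

```text
time_s: 13.4
ee_pos: [495.4, 56.3, 82.7]
ee_rot: [179.9, -0.0, -84.9]
force: [-0.9, 0.4, -0.7]
gripper_width: 50.2
time_s: 14.4
ee_pos: [504.1, -145.9, 154.0]
ee_rot: [-179.9, -0.1, -85.0]
force: [-0.5, 0.4, 0.4]
gripper_width: 59.2
t 14.4 tcp [ 504.1 -145.9  154. ] rot [-1.7992e+02 -6.0000e-02 -8.5030e+01] F [-0.5  0.4  0.4] w 59.2
(556, -389.5, 110, -84.9) -> shift [ 0.2471 -0.0306  0.0443] roll -0.13
(556, -389.5, 13, -84.9) -> shift [ 0.247  -0.0304  0.1413] roll -0.13
[174. 240.] n 127 mean [ 423.9 -298.1] circ 423.5 -297.7 16.0 z 30.8 hsv [171.  65. 193.] grey
[189. 265.] n 151 mean [ 499.3 -287.4] circ 499.1 -286.7 16.4 z 31.1 hsv [171.  65. 192.] grey
[220. 294.] n 175 mean [ 588.4 -250.2] circ 588.2 -250.2 15.8 z 30.7 hsv [171.  63. 191.] grey
[143. 306.] n 180 mean [ 556.5 -389.6] circ 556.2 -389.5 16.3 z 30.8 hsv [ 20.  39. 167.] grey
p1 core top 119 [497.62676355  56.71198218  88.86837108]
```

```bash
python3 -m pendant '[{"xyz":[0.02,-0.002,0],"roll":0,"jaw":0.35},{"xyz":[0.07,-0.008,0],"roll":0,"jaw":0.35},{"xyz":[0.12,-0.015,0],"roll":0,"jaw":0.35},{"xyz":[0.17,-0.021,0.01],"roll":0,"jaw":0.35},{"xyz":[0.215,-0.027,0.025],"roll":0,"jaw":0.35},{"xyz":[0.24,-0.03,0.04],"roll":0,"jaw":0.35},{"xyz":[0.247,-0.0305,0.044],"roll":0,"jaw":0.35},{"xyz":[0.247,-0.0305,0.044],"roll":0,"jaw":0.35}]'
python3 -m pendant '[{"xyz":[0,0,0.01],"roll":0,"jaw":0.35},{"xyz":[0,0,0.03],"roll":0,"jaw":0.35},{"xyz":[0,0,0.05],"roll":0,"jaw":0.35},{"xyz":[0,0,0.07],"roll":0,"jaw":0.35},{"xyz":[0,0,0.08],"roll":0,"jaw":0.35},{"xyz":[0,0,0.08],"roll":0,"jaw":0.35},{"xyz":[0,0,0.08],"roll":0,"jaw":0.35},{"xyz":[0,0,0.08],"roll":0,"jaw":0.45}]'
python3 - <<'E'
from plan import *
from look import core_list
plan((556,-389.5,13,-84.9))
im,d=env.grab_frame("scene"); P=cloud("scene",d); hsv=cv2.cvtColor(im,cv2.COLOR_BGR2HSV)
core_list(P,hsv,im,29,33)
E
```

```text
time_s: 15.45
ee_pos: [556.0, -386.5, 109.0]
ee_rot: [180.0, 0.0, -84.9]
force: [-0.1, 0.3, -0.2]
gripper_width: 59.5
time_s: 16.45
ee_pos: [556.5, -387.3, 30.0]
ee_rot: [-179.9, -0.1, -84.9]
force: [-0.4, -0.4, 0.5]
gripper_width: 52.5
t 16.45 tcp [ 556.5 -387.3   30. ] rot [-1.7992e+02 -7.0000e-02 -8.4930e+01] F [-0.4 -0.4  0.5] w 52.5
(556, -389.5, 13, -84.9) -> shift [0.0021 0.0007 0.017 ] roll -0.03
[191. 264.] n 91 mean [ 499.9 -282.2] circ 498.7 -287.2 15.9 z 30.8 hsv [173.  84. 197.] pink
[220. 294.] n 175 mean [ 588.6 -250.5] circ 588.1 -250.6 15.9 z 30.8 hsv [174.  85. 197.] pink
[143. 306.] n 184 mean [ 556.3 -389.4] circ 556.5 -390.1 16.7 z 30.7 hsv [20. 43. 98.] grey
```

```bash
python3 -m pendant '[{"xyz":[0.002,0.0007,0.01],"roll":0,"jaw":0.45},{"xyz":[0.002,0.0007,0.017],"roll":0,"jaw":0.45},{"xyz":[0.002,0.0007,0.017],"roll":0,"jaw":0.8},{"xyz":[0.002,0.0007,0.017],"roll":0,"jaw":0.8},{"xyz":[0.002,0.0007,0.017],"roll":0,"jaw":0.8},{"xyz":[0.002,0.0007,0.017],"roll":0,"jaw":0.8},{"xyz":[0.002,0.0007,0.0],"roll":0,"jaw":0.8},{"xyz":[0.002,0.0007,-0.03],"roll":0,"jaw":0.8}]' 20
python3 -m pendant '[{"xyz":[0,0,-0.03],"roll":0,"jaw":0.8},{"xyz":[0,0,-0.06],"roll":0,"jaw":0.8},{"xyz":[0,0,-0.075],"roll":0,"jaw":0.8},{"xyz":[0,0,-0.08],"roll":0,"jaw":0.8},{"xyz":[0,0,-0.08],"roll":0,"jaw":0.8},{"xyz":[0,0,-0.08],"roll":0,"jaw":0.8},{"xyz":[0,0,-0.08],"roll":0,"jaw":0.8},{"xyz":[0,0,-0.08],"roll":0,"jaw":0.8}]'
python3 -c "
from plan import *
plan((575.7,63.6,140,-84.9))"
```

```text
time_s: 17.5
ee_pos: [555.0, -388.7, 59.4]
ee_rot: [179.9, 0.1, -84.9]
force: [0.3, 0.7, -0.5]
gripper_width: 31.4
time_s: 18.5
ee_pos: [555.3, -388.9, 138.4]
ee_rot: [180.0, 0.0, -84.9]
force: [1.4, 0.4, 0.0]
gripper_width: 31.4
t 18.5 tcp [ 555.3 -388.9  138.4] rot [ 1.7996e+02  3.0000e-02 -8.4930e+01] F [1.4 0.4 0. ] w 31.4
(575.7, 63.6, 140, -84.9) -> shift [-0.449  -0.0603 -0.0014] roll -0.03
```

```bash
python3 -m pendant '[{"xyz":[-0.015,-0.002,0],"roll":0,"jaw":0.8},{"xyz":[-0.06,-0.008,0],"roll":0,"jaw":0.8},{"xyz":[-0.115,-0.0155,0],"roll":0,"jaw":0.8},{"xyz":[-0.17,-0.023,0],"roll":0,"jaw":0.8},{"xyz":[-0.225,-0.03,0],"roll":0,"jaw":0.8},{"xyz":[-0.28,-0.0375,0],"roll":0,"jaw":0.8},{"xyz":[-0.335,-0.045,0],"roll":0,"jaw":0.8},{"xyz":[-0.385,-0.052,0],"roll":0,"jaw":0.8}]'
python3 -m pendant '[{"xyz":[-0.04,-0.0055,0],"roll":0,"jaw":0.8},{"xyz":[-0.06,-0.008,0],"roll":0,"jaw":0.8},{"xyz":[-0.064,-0.0083,0],"roll":0,"jaw":0.8},{"xyz":[-0.064,-0.0083,0.01],"roll":0,"jaw":0.8},{"xyz":[-0.064,-0.0083,0.025],"roll":0,"jaw":0.8},{"xyz":[-0.064,-0.0083,0.04],"roll":0,"jaw":0.8},{"xyz":[-0.064,-0.0083,0.045],"roll":0,"jaw":0.8},{"xyz":[-0.064,-0.0083,0.045],"roll":0,"jaw":0.8}]'
python3 -c "
from plan import *
plan((575.7,63.6,69.8,-84.9))"
```

```text
time_s: 19.5
ee_pos: [572.6, 1.8, 139.2]
ee_rot: [-180.0, 0.0, -84.9]
force: [1.2, -0.5, 0.1]
gripper_width: 31.5
time_s: 20.5
ee_pos: [575.7, 63.2, 93.3]
ee_rot: [179.9, -0.0, -85.0]
force: [-0.6, -0.6, -0.6]
gripper_width: 31.2
t 20.5 tcp [575.7  63.2  93.3] rot [ 1.7993e+02 -1.0000e-02 -8.4960e+01] F [-0.6 -0.6 -0.6] w 31.2
(575.7, 63.6, 69.8, -84.9) -> shift [-0.0004 -0.0001  0.0235] roll -0.06
```

```bash
python3 -m pendant '[{"xyz":[0,0,0.01],"roll":0,"jaw":0.8},{"xyz":[0,0,0.019],"roll":0,"jaw":0.8},{"xyz":[0,0,0.0225],"roll":0,"jaw":0.8},{"xyz":[0,0,0.0238],"roll":0,"jaw":0.8},{"xyz":[0,0,0.0238],"roll":0,"jaw":0.45},{"xyz":[0,0,0.0238],"roll":0,"jaw":0.45},{"xyz":[0,0,0.0238],"roll":0,"jaw":0.45},{"xyz":[0,0,0.01],"roll":0,"jaw":0.45}]'
python3 -m pendant '[{"xyz":[0,0,-0.02],"roll":0,"jaw":0.45},{"xyz":[0,0,-0.05],"roll":0,"jaw":0.45},{"xyz":[0,0,-0.07],"roll":0,"jaw":0.45},{"xyz":[0.03,0.003,-0.07],"roll":0,"jaw":0.45},{"xyz":[0.09,0.007,-0.07],"roll":0,"jaw":0.45},{"xyz":[0.15,0.01,-0.07],"roll":0,"jaw":0.45},{"xyz":[0.21,0.01,-0.07],"roll":0,"jaw":0.45},{"xyz":[0.24,0.01,-0.07],"roll":0,"jaw":0.45}]'
python3 - <<'E'
from plan import *
plan((542,-9,120,-84.9),(542,-9,73,-84.9))
im,d=env.grab_frame("scene"); P=cloud("scene",d); cv2.imwrite("pics/s3.png",im[140:340,200:500].repeat(2,0).repeat(2,1))
m=((abs(P[...,2]-88.5)<2)&(P[...,1]<140)&(P[...,1]>-120)&(P[...,0]<640)&(P[...,0]>430)).astype(np.uint8)
k,l,s,c=cv2.connectedComponentsWithStats(m)
for i in range(1,k):
    if s[i,4]>30: print(c[i].round(),s[i,4],P[l==i].mean(0).round(1))
E
```

```text
time_s: 21.5
ee_pos: [575.1, 63.4, 83.6]
ee_rot: [179.9, -0.0, -84.9]
force: [0.2, 0.6, -0.9]
gripper_width: 50.3
time_s: 22.5
ee_pos: [587.3, -179.6, 155.1]
ee_rot: [-179.9, -0.1, -85.1]
force: [0.1, 0.8, -0.2]
gripper_width: 50.2
t 22.5 tcp [ 587.3 -179.6  155.1] rot [-1.7991e+02 -7.0000e-02 -8.5080e+01] F [ 0.1  0.8 -0.2] w 50.2
(542, -9, 120, -84.9) -> shift [-0.1739  0.0306  0.0349] roll -0.18
(542, -9, 73, -84.9) -> shift [-0.1739  0.0307  0.0819] roll -0.18
[341. 196.] 115 [497.6  57.6  88.8]
[363. 220.] 137 [576.6  63.2  88.9]
```

View pics/s3.png

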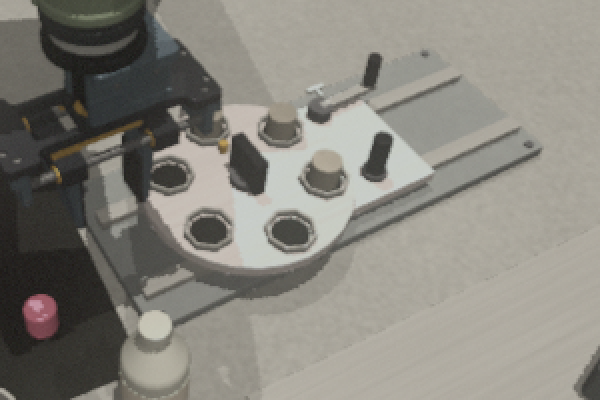

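The cores in pockets 1 and 2 stand upright at crop pixels (280,120) and (326,170). Pocket 0 is half hidden by the gripper. Now to the bar.

```bash
python3 -m pendant '[{"xyz":[-0.015,0.0026,0],"roll":0,"jaw":0.45},{"xyz":[-0.06,0.0105,0],"roll":0,"jaw":0.45},{"xyz":[-0.11,0.0195,0],"roll":0,"jaw":0.45},{"xyz":[-0.15,0.0265,0.01],"roll":0,"jaw":0.45},{"xyz":[-0.17,0.03,0.025],"roll":-0.1,"jaw":0.45},{"xyz":[-0.174,0.0306,0.035],"roll":-0.2,"jaw":0.45},{"xyz":[-0.174,0.0306,0.035],"roll":-0.2,"jaw":0.45},{"xyz":[-0.174,0.0306,0.035],"roll":-0.2,"jaw":0.45}]'
python3 - <<'E'
from plan import *
plan((542,-9,73,-84.9))
im,d=env.grab_frame("scene"); P=cloud("scene",d); cv2.imwrite("pics/s4.png",im[160:290,240:420].repeat(4,0).repeat(4,1))
E
```

```text
time_s: 23.55
ee_pos: [541.8, -6.2, 119.5]
ee_rot: [-179.9, -0.0, -84.8]
force: [-0.1, -0.4, 0.9]
gripper_width: 50.1
t 23.55 tcp [541.8  -6.2 119.5] rot [-1.7994e+02 -2.0000e-02 -8.4760e+01] F [-0.1 -0.4  0.9] w 50.1
(542, -9, 73, -84.9) -> shift [0.0028 0.0001 0.0465] roll 0.14
```

View pics/s4.png

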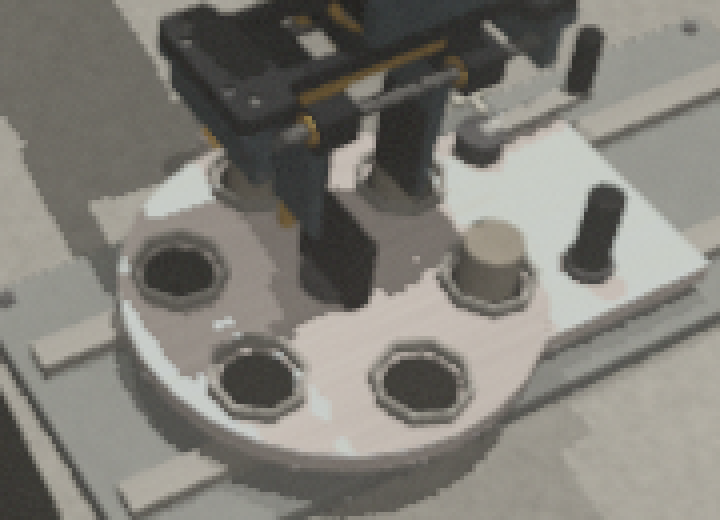

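The core is in pocket 0, at (243,190) behind the finger. The bar is between the fingers. I'll descend and grip it.

```bash
python3 -m pendant '[{"xyz":[0.0015,0,0.01],"roll":0,"jaw":0.45},{"xyz":[0.002,0,0.022],"roll":0,"jaw":0.45},{"xyz":[0.002,0,0.034],"roll":0,"jaw":0.45},{"xyz":[0.002,0,0.043],"roll":0,"jaw":0.45},{"xyz":[0.002,0,0.0465],"roll":0,"jaw":0.45},{"xyz":[0.002,0,0.0465],"roll":0,"jaw":0.45},{"xyz":[0.002,0,0.0465],"roll":0,"jaw":0.6},{"xyz":[0.002,0,0.0465],"roll":0,"jaw":0.65}]' 15
python3 -m pendant '[{"xyz":[0,0,0],"roll":0,"jaw":0.75},{"xyz":[0,0,0],"roll":0,"jaw":0.8},{"xyz":[0,0,0],"roll":0,"jaw":0.9},{"xyz":[0,0,0],"roll":0,"jaw":0.95},{"xyz":[0,0,0],"roll":0,"jaw":0.95},{"xyz":[0,0,0],"roll":0,"jaw":0.95},{"xyz":[0,0,0],"roll":0,"jaw":0.95},{"xyz":[0,0,0],"roll":0,"jaw":0.95}]' 15
python3 -c "
from plan import *
plan((542,-9,73,-84.9)); print(env.state()['qpos'],env.state()['torque'])"
```

```text
time_s: 24.6
ee_pos: [541.8, -7.8, 72.8]
ee_rot: [-179.9, -0.0, -84.7]
force: [0.4, -0.2, 0.7]
gripper_width: 33.8
time_s: 25.6
ee_pos: [541.7, -9.1, 72.5]
ee_rot: [-180.0, -0.1, -84.7]
force: [0.7, -4.9, 0.3]
gripper_width: 13.9
t 25.6 tcp [541.7  -9.1  72.5] rot [-1.7998e+02 -1.3000e-01 -8.4700e+01] F [ 0.7 -4.9  0.3] w 13.9
(542, -9, 73, -84.9) -> shift [-0.0001 -0.0003 -0.0005] roll 0.2
[ -2.10083463  22.7990386  105.3986024   -0.15971681  51.76615887
  82.6973913 ] [-0.59213579 -0.00784904  0.04415961]
```

```bash
python3 -m pendant '[{"xyz":[0.0012,0,0],"roll":0,"jaw":0.95},{"xyz":[0.0012,0,0],"roll":-4,"jaw":0.95},{"xyz":[0.0012,0,0],"roll":-11,"jaw":0.95},{"xyz":[0.0012,0,0],"roll":-19,"jaw":0.95},{"xyz":[0.0012,0,0],"roll":-27,"jaw":0.95},{"xyz":[0.0012,0,0],"roll":-35,"jaw":0.95},{"xyz":[0.0012,0,0],"roll":-42,"jaw":0.95},{"xyz":[0.0012,0,0],"roll":-49,"jaw":0.95}]'
python3 -c "
from plan import *
plan(); print(env.state()['torque'])"
```

```text
time_s: 26.6
ee_pos: [541.6, -8.9, 72.5]
ee_rot: [-180.0, -0.0, -35.5]
force: [-0.0, -0.7, 1.3]
gripper_width: 13.6
t 26.6 tcp [541.6  -8.9  72.5] rot [-1.7999e+02 -1.0000e-02 -3.5490e+01] F [-0.  -0.7  1.3] w 13.6
[-0.04567313 -0.09289342 -0.00732605]
```

```bash
python3 -m pendant '[{"xyz":[0,0,0],"roll":-8,"jaw":0.95},{"xyz":[0,0,0],"roll":-16,"jaw":0.95},{"xyz":[0,0,0],"roll":-24,"jaw":0.95},{"xyz":[0,0,0],"roll":-32,"jaw":0.95},{"xyz":[0,0,0],"roll":-40,"jaw":0.95},{"xyz":[0,0,0],"roll":-48,"jaw":0.95},{"xyz":[0,0,0],"roll":-56,"jaw":0.95},{"xyz":[0,0,0],"roll":-64,"jaw":0.95}]'
python3 -m pendant '[{"xyz":[0,0,0],"roll":-8,"jaw":0.95},{"xyz":[0,0,0],"roll":-16,"jaw":0.95},{"xyz":[0,0,0],"roll":-24,"jaw":0.95},{"xyz":[0,0,0],"roll":-32,"jaw":0.95},{"xyz":[0,0,0],"roll":-40,"jaw":0.95},{"xyz":[0,0,0],"roll":-48,"jaw":0.95},{"xyz":[0,0,0],"roll":-55,"jaw":0.95},{"xyz":[0,0,0],"roll":-61,"jaw":0.95}]'
python3 -m pendant '[{"xyz":[0,0,0],"roll":-3,"jaw":0.95},{"xyz":[0,0,0],"roll":-5,"jaw":0.95},{"xyz":[0,0,0],"roll":-6,"jaw":0.95},{"xyz":[0,0,0],"roll":-6,"jaw":0.95},{"xyz":[0,0,0],"roll":-6,"jaw":0.95},{"xyz":[0,0,0],"roll":-6,"jaw":0.95},{"xyz":[0,0,0],"roll":-6,"jaw":0.95},{"xyz":[0,0,0],"roll":-6,"jaw":0.95}]'
python3 -c "
from plan import *
plan((542,-9,73,95.1)); print(env.state()['torque'])"
```

```text
time_s: 27.6
ee_pos: [541.3, -8.9, 72.5]
ee_rot: [-180.0, 0.0, 28.5]
force: [-0.1, -1.1, -0.1]
gripper_width: 14.0
time_s: 28.6
ee_pos: [541.2, -9.1, 72.5]
ee_rot: [-180.0, 0.0, 89.5]
force: [-0.7, -2.7, 0.0]
gripper_width: 14.0
time_s: 29.6
ee_pos: [541.2, -9.1, 72.5]
ee_rot: [-180.0, 0.0, 95.3]
force: [-3.8, -2.9, 6.0]
gripper_width: 13.6
t 29.6 tcp [541.2  -9.1  72.5] rot [-1.7995e+02  1.0000e-02  9.5270e+01] F [-3.8 -2.9  6. ] w 13.6
(542, -9, 73, 95.1) -> shift [ 0.0001  0.0008 -0.0005] roll 0.17
[-0.23329917  0.49839825 -0.03978025]
```

```bash
python3 -m pendant '[{"xyz":[0,0,0],"roll":0,"jaw":0.8},{"xyz":[0,0,0],"roll":0,"jaw":0.6},{"xyz":[0,0,0],"roll":0,"jaw":0.5},{"xyz":[0,0,0],"roll":0,"jaw":0.5},{"xyz":[0,0,-0.01],"roll":0,"jaw":0.5},{"xyz":[0,0,-0.03],"roll":0,"jaw":0.5},{"xyz":[0,0,-0.06],"roll":0,"jaw":0.5},{"xyz":[0,0,-0.09],"roll":0,"jaw":0.5}]'
python3 -m pendant '[{"xyz":[0.02,0.01,0],"roll":6,"jaw":0.5},{"xyz":[0.07,0.03,0],"roll":14,"jaw":0.5},{"xyz":[0.12,0.05,0],"roll":22,"jaw":0.5},{"xyz":[0.17,0.07,0],"roll":30,"jaw":0.5},{"xyz":[0.22,0.09,0],"roll":38,"jaw":0.5},{"xyz":[0.27,0.11,0],"roll":46,"jaw":0.5},{"xyz":[0.3,0.12,0],"roll":52,"jaw":0.5},{"xyz":[0.31,0.12,0],"roll":53,"jaw":0.5}]'
cat > chk.py <<'E'
from plan import *
from geo import *
def chk(tag,view=True):
    for n in ("top","scene"):
        im,d=env.grab_frame(n); P=cloud(n,d)
        if view: cv2.imwrite(f"pics/{tag}_{n}.png",im)
        m=((abs(P[...,2]-88.5)<2)&(P[...,1]<250)&(P[...,1]>-140)&(P[...,0]<660)&(P[...,0]>420)).astype(np.uint8)
        k,l,s,c=cv2.connectedComponentsWithStats(m)
        for i in range(1,k):
            if s[i,4]>30: print(n,"88mm blob",c[i].round(),s[i,4],P[l==i].mean(0).round(1))
E
python3 - <<'E'
from chk import *
plan(); chk("c1")
im=np.hstack([cv2.imread("pics/c1_top.png")[110:260,60:330],cv2.imread("pics/c1_scene.png")[150:300,230:480]]).repeat(1,0)
cv2.imwrite("pics/c1.png",cv2.resize(im,None,fx=1.5,fy=1.5))
E
```

```text
time_s: 30.6
ee_pos: [541.6, -9.0, 164.0]
ee_rot: [180.0, 0.0, 95.3]
force: [0.5, 0.3, 0.5]
gripper_width: 45.6
time_s: 31.6
ee_pos: [632.7, 312.5, 162.5]
ee_rot: [180.0, -0.0, 42.4]
force: [-0.2, 0.0, -0.7]
gripper_width: 45.5
t 31.6 tcp [632.7 312.5 162.5] rot [ 1.7999e+02 -2.0000e-02  4.2380e+01] F [-0.2  0.  -0.7] w 45.5
top 88mm blob [240. 136.] 124 [621.2  -2.2  88.5]
top 88mm blob [273. 153.] 136 [589.2 -73.5  88.5]
top 88mm blob [275. 191.] 141 [509.8 -81.7  88.6]
scene 88mm blob [285. 219.] 130 [511.8 -81.   88.8]
scene 88mm blob [306. 246.] 165 [590.6 -73.7  88.7]
scene 88mm blob [347. 246.] 160 [622.6  -1.7  88.8]
```

View pics/c1.png

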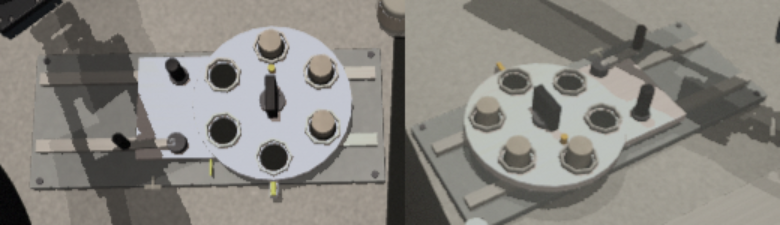

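The turret has turned 180°: the pin is on the far side, three cores stand clockwise from it, and an empty pocket is at the pointer. Next I'll measure the knob, post, index and mark.

```bash
python3 - <<'E'
from chk import *
for n in ("top","scene"):
    im=cv2.imread(f"pics/c1_{n}.png"); _,d=env.grab_frame(n); P=cloud(n,d); hsv=cv2.cvtColor(im,cv2.COLOR_BGR2HSV)
    for nm,b in dict(knob=(440,500,165,220),post=(545,605,95,155)).items():
        m=(P[...,0]>b[0])&(P[...,0]<b[1])&(P[...,1]>b[2])&(P[...,1]<b[3])&(P[...,2]>80)
        q=P[m]; zt=np.percentile(q[:,2],90); t=q[q[:,2]>zt-3]; (x,y),r=cv2.minEnclosingCircle(t[:,:2].astype(np.float32))
        print(n,nm,"ztop",zt.round(1),len(t),"circ",round(x,1),round(y,1),round(r,1),"mean",t.mean(0).round(1))
    # brass index
    m=((hsv[...,0]>18)&(hsv[...,0]<38)&(hsv[...,1]>90)&(P[...,0]>380)&(P[...,0]<560)&(P[...,1]>-60)&(P[...,1]<130)&(P[...,2]<90)).astype(np.uint8)
    k,l,s,c=cv2.connectedComponentsWithStats(m,connectivity=8)
    for i in range(1,k):
        if s[i,4]>=6: q=P[l==i]; print(n,"brass",c[i].round(1),s[i].tolist(),q.mean(0).round(1),"x",q[:,0].min().round(1),q[:,0].max().round(1))
    # white mark
    m=((im.min(2)>140)&(P[...,0]>395)&(P[...,0]<450)&(P[...,1]>120)&(P[...,1]<190)&(P[...,2]<40)).astype(np.uint8)
    k,l,s,c=cv2.connectedComponentsWithStats(m)
    for i in range(1,k):
        if s[i,4]>=5: q=P[l==i]; print(n,"mark",c[i].round(1),s[i].tolist(),q.mean(0).round(1))
a=cv2.imread("pics/top0.png")[205:245,150:215]; cv2.imwrite("pics/mk.png",cv2.resize(a,None,fx=9,fy=9,interpolation=cv2.INTER_NEAREST))
E
```

```text
top knob ztop 610.5 225 circ 452.6 175.7 15.7 mean [450.1 174.1 613.4]
top post ztop 97.6 50 circ 576.1 129.4 9.6 mean [575.8 129.5  96.2]
top brass [200.4 220.8] [200, 216, 2, 11, 17] [449.6  74.3  26. ] x 437.5 462.1
top brass [242. 235.] [241, 231, 3, 9, 27] [420.  -19.   55.5] x 411.5 428.4
top mark [176.  228.3] [172, 224, 8, 9, 53] [432.  126.6  16.4]
scene knob ztop 99.5 25 circ 469.6 190.9 9.0 mean [469.9 192.1  98.8]
scene post ztop 96.5 53 circ 578.4 129.2 10.4 mean [578.2 129.3  95.6]
scene brass [293.  193.9] [291, 192, 5, 5, 17] [419.8 -19.2  54.9] x 412.5 427.1
```

View pics/mk.png

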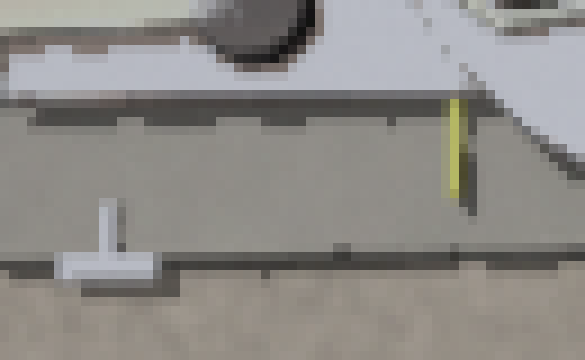

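The crop shows the mark's stroke at top-image column 161.5 (rows 227–236) and the index finger at columns 200–201, with its tip at row 226. I'll compute the slide distance and the approach to the knob.

```bash
python3 - <<'E'
from chk import *
ys=np.array([-np.sin(np.radians(5.1)),np.cos(np.radians(5.1))])
P=cloud("top",np.load("top0.npy"))
print("z idx",P[218:228,200,2].round(0),"z mark",P[226:236,161,2].round(0))
for z in (16,20,25):
    i=ray("top",200.35,226,z); m=ray("top",161.5,229,z); print(z,i.round(1),m.round(1),"d",((m-i)[:2]@ys).round(1))
print("pivot",ray("top",178.3,205,75).round(1), P[205,178].round(1))
plan((469.4,190.7,130,42),(469.4,190.7,68,42))
E
```

```text
z idx [30. 34. 34. 32. 33. 29. 32. 33. 34. 17.] z mark [19. 19. 19. 21. 21. 22. 20. 20. 20. 21.]
16 [440.1  74.9  16. ] [428.7 157.7  16. ] d 83.5
20 [439.4  74.3  20. ] [428.1 156.7  20. ] d 83.1
25 [438.6  73.4  25. ] [427.3 155.5  25. ] d 82.7
pivot [471.3 114.2  75. ] [474.9 118.6  57.2]
t 31.8 tcp [632.3 309.5 162.8] rot [1.7997e+02 4.0000e-02 4.2290e+01] F [-0.1 -0.2  0.7] w 45.6
(469.4, 190.7, 130, 42) -> shift [-0.2004 -0.0218  0.0329] roll 0.29
(469.4, 190.7, 68, 42) -> shift [-0.2004 -0.0218  0.0949] roll 0.29
```

```bash
python3 -m pendant '[{"xyz":[-0.02,-0.002,0],"roll":0,"jaw":0.55},{"xyz":[-0.06,-0.006,0.005],"roll":0,"jaw":0.55},{"xyz":[-0.1,-0.011,0.01],"roll":0,"jaw":0.55},{"xyz":[-0.14,-0.015,0.02],"roll":0.2,"jaw":0.55},{"xyz":[-0.18,-0.0195,0.03],"roll":0.3,"jaw":0.55},{"xyz":[-0.198,-0.0215,0.033],"roll":0.3,"jaw":0.55},{"xyz":[-0.2004,-0.0218,0.033],"roll":0.3,"jaw":0.55},{"xyz":[-0.2004,-0.0218,0.033],"roll":0.3,"jaw":0.55}]'
python3 -m pendant '[{"xyz":[0,0,0],"roll":0,"jaw":0.55},{"xyz":[0,0,0],"roll":0,"jaw":0.55},{"xyz":[0,0,0],"roll":0,"jaw":0.55},{"xyz":[0,0,0.004],"roll":0,"jaw":0.55},{"xyz":[0,0,0.01],"roll":0,"jaw":0.55},{"xyz":[0,0,0.016],"roll":0,"jaw":0.55},{"xyz":[0,0,0.02],"roll":0,"jaw":0.55},{"xyz":[0,0,0.02],"roll":0,"jaw":0.55}]'
python3 - <<'E'
from chk import *
plan((469.4,190.7,68,42))
im,d=env.grab_frame("scene"); cv2.imwrite("pics/k1.png",cv2.resize(im[110:260,300:480],None,fx=3,fy=3))
E
```

```text
time_s: 32.8
ee_pos: [470.5, 191.8, 130.1]
ee_rot: [180.0, -0.1, 41.9]
force: [0.0, 0.3, 0.5]
gripper_width: 40.9
time_s: 33.8
ee_pos: [469.4, 191.9, 109.0]
ee_rot: [-180.0, 0.0, 42.0]
force: [-0.4, 0.3, 0.4]
gripper_width: 41.4
t 33.8 tcp [469.4 191.9 109. ] rot [-1.7999e+02  5.0000e-02  4.1970e+01] F [-0.4  0.3  0.4] w 41.4
(469.4, 190.7, 68, 42) -> shift [-0.0008  0.0009  0.041 ] roll -0.03
```

View pics/k1.png

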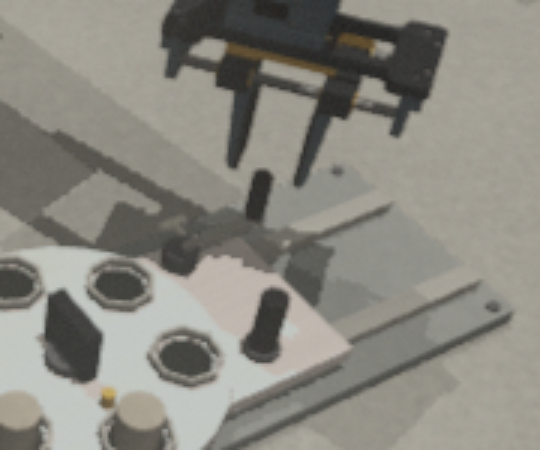

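The knob top at (262,178) lies between the two fingertips. I'll descend and grip.

```bash
python3 -m pendant '[{"xyz":[0,0.0005,0.008],"roll":0,"jaw":0.55},{"xyz":[-0.0005,0.001,0.018],"roll":0,"jaw":0.55},{"xyz":[-0.0005,0.001,0.028],"roll":0,"jaw":0.55},{"xyz":[-0.0005,0.001,0.037],"roll":0,"jaw":0.55},{"xyz":[-0.0005,0.001,0.041],"roll":0,"jaw":0.55},{"xyz":[-0.0005,0.001,0.041],"roll":0,"jaw":0.65},{"xyz":[-0.0005,0.001,0.041],"roll":0,"jaw":0.75},{"xyz":[-0.0005,0.001,0.041],"roll":0,"jaw":0.8}]' 15
python3 -m pendant '[{"xyz":[0,0,0],"roll":0,"jaw":0.85},{"xyz":[0,0,0],"roll":0,"jaw":0.9},{"xyz":[0,0,0],"roll":0,"jaw":0.9},{"xyz":[0,0,0],"roll":0,"jaw":0.9},{"xyz":[0,0,0],"roll":0,"jaw":0.9},{"xyz":[0,0,0],"roll":0,"jaw":0.9},{"xyz":[0,0,0],"roll":0,"jaw":0.9},{"xyz":[0,0,0],"roll":0,"jaw":0.9}]' 15
python3 - <<'E'
from plan import *
plan()
s=env.state(); p=s["ee_pos"][:2]; Rt=R.from_euler("xyz",s["ee_rot"],degrees=True).as_matrix(); t=np.radians(5.1); M=np.array([[np.cos(t),-np.sin(t)],[np.sin(t),np.cos(t)]])
for a in (.1,.25,.4,.55,.7,.85,1.0,1.1,1.2,1.27):
    dw=M@np.array([-70*np.sin(a),70*np.cos(a)-70]); print(a,(Rt.T@np.r_[dw,0]/1000).round(4))
E
```

```text
time_s: 34.85
ee_pos: [469.7, 190.8, 68.6]
ee_rot: [180.0, 0.0, 42.0]
force: [-1.0, -0.3, 0.2]
gripper_width: 18.6
time_s: 35.85
ee_pos: [469.5, 190.4, 68.5]
ee_rot: [180.0, 0.1, 42.0]
force: [-3.6, -3.7, 4.0]
gripper_width: 15.5
t 35.85 tcp [469.5 190.4  68.5] rot [1.7999e+02 8.0000e-02 4.1980e+01] F [-3.6 -3.7  4. ] w 15.5
0.1 [-0.0058 -0.0039  0.    ]
0.25 [-0.0152 -0.0087  0.    ]
0.4 [-0.0251 -0.0119  0.    ]
0.55 [-0.0355 -0.0137  0.    ]
0.7 [-0.0459 -0.0139  0.0001]
0.85 [-0.0563 -0.0125  0.0001]
1.0 [-0.0664 -0.0096  0.0001]
1.1 [-0.0729 -0.0068  0.0001]
1.2 [-0.079  -0.0035  0.0001]
1.27 [-0.083  -0.0007  0.0001]
```

```bash
python3 -m pendant '[{"xyz":[-0.0065,-0.0039,0],"roll":0,"jaw":0.9},{"xyz":[-0.0155,-0.0087,0],"roll":0,"jaw":0.9},{"xyz":[-0.0255,-0.0119,0],"roll":0,"jaw":0.9},{"xyz":[-0.036,-0.0137,0],"roll":0,"jaw":0.9},{"xyz":[-0.0464,-0.0139,0],"roll":0,"jaw":0.9},{"xyz":[-0.0568,-0.0125,0],"roll":0,"jaw":0.9},{"xyz":[-0.0668,-0.0096,0],"roll":0,"jaw":0.9},{"xyz":[-0.073,-0.0068,0],"roll":0,"jaw":0.9}]'
python3 -m pendant '[{"xyz":[-0.0061,0.0033,0],"roll":0,"jaw":0.9},{"xyz":[-0.009,0.0053,0],"roll":0,"jaw":0.9},{"xyz":[-0.009,0.0053,0],"roll":0,"jaw":0.9},{"xyz":[-0.009,0.0053,0],"roll":0,"jaw":0.9},{"xyz":[-0.009,0.0053,0],"roll":0,"jaw":0.9},{"xyz":[-0.009,0.0053,0],"roll":0,"jaw":0.9},{"xyz":[-0.009,0.0053,0],"roll":0,"jaw":0.9},{"xyz":[-0.009,0.0053,0],"roll":0,"jaw":0.9}]'
python3 -c "
from plan import *
plan()
p=env.state()['ee_pos'][:2]-np.array([475.6,120.8]); t=np.radians(5.1); q=np.array([[np.cos(t),np.sin(t)],[-np.sin(t),np.cos(t)]])@p; print(q,np.hypot(*q),np.arctan2(-q[0],q[1]))"
```

```text
time_s: 36.85
ee_pos: [411.7, 147.4, 68.6]
ee_rot: [180.0, -0.2, 41.9]
force: [5.3, 0.1, -4.2]
gripper_width: 15.6
time_s: 37.85
ee_pos: [408.3, 137.0, 68.5]
ee_rot: [179.9, -0.0, 42.0]
force: [3.9, -2.3, -3.7]
gripper_width: 15.3
t 37.85 tcp [408.3 137.   68.5] rot [ 1.7995e+02 -1.0000e-02  4.2000e+01] F [ 3.9 -2.3 -3.7] w 15.3
[-65.57885722  22.15165571] 69.21908959557234 1.245043249105391
```

```bash
python3 -m pendant '[{"xyz":[0,0,0],"roll":0,"jaw":0.8},{"xyz":[0,0,0],"roll":0,"jaw":0.65},{"xyz":[0,0,0],"roll":0,"jaw":0.6},{"xyz":[0,0,0],"roll":0,"jaw":0.6},{"xyz":[0,0,-0.01],"roll":0,"jaw":0.6},{"xyz":[0,0,-0.03],"roll":0,"jaw":0.6},{"xyz":[0,0,-0.06],"roll":0,"jaw":0.6},{"xyz":[0,0,-0.07],"roll":0,"jaw":0.6}]'
python3 -c "
from plan import *
plan((577,129.3,135,95.1))"
```

```text
time_s: 38.85
ee_pos: [409.0, 137.6, 140.4]
ee_rot: [179.9, -0.2, 42.0]
force: [-0.6, -0.2, -0.0]
gripper_width: 36.2
t 38.85 tcp [409.  137.6 140.4] rot [179.91  -0.2   41.96] F [-0.6 -0.2 -0. ] w 36.2
(577, 129.3, 135, 95.1) -> shift [0.1194 0.1185 0.006 ] roll -53.14
```

```bash
python3 -m pendant '[{"xyz":[0.01,0.01,0],"roll":-4,"jaw":0.6},{"xyz":[0.03,0.03,0],"roll":-12,"jaw":0.6},{"xyz":[0.05,0.05,0],"roll":-20,"jaw":0.6},{"xyz":[0.07,0.07,0],"roll":-29,"jaw":0.6},{"xyz":[0.09,0.09,0],"roll":-38,"jaw":0.6},{"xyz":[0.107,0.107,0],"roll":-47,"jaw":0.6},{"xyz":[0.118,0.117,0.003],"roll":-52,"jaw":0.6},{"xyz":[0.1194,0.1185,0.006],"roll":-53,"jaw":0.6}]'
python3 -m pendant '[{"xyz":[0,0,0],"roll":0,"jaw":0.55},{"xyz":[0,0,0],"roll":0,"jaw":0.55},{"xyz":[0,0,0.005],"roll":0,"jaw":0.55},{"xyz":[0,0,0.012],"roll":0,"jaw":0.55},{"xyz":[0,0,0.02],"roll":0,"jaw":0.55},{"xyz":[0,0,0.025],"roll":0,"jaw":0.55},{"xyz":[0,0,0.027],"roll":0,"jaw":0.55},{"xyz":[0,0,0.027],"roll":0,"jaw":0.55}]'
python3 - <<'E'
from plan import *
plan((577,129.3,68,95.1))
im,d=env.grab_frame("scene"); P=cloud("scene",d); cv2.imwrite("pics/k2.png",cv2.resize(im[130:280,300:480],None,fx=3,fy=3))
E
```

```text
time_s: 39.85
ee_pos: [576.3, 128.9, 131.6]
ee_rot: [-179.9, 0.0, 94.9]
force: [0.1, -0.4, 0.0]
gripper_width: 36.6
time_s: 40.85
ee_pos: [576.0, 129.0, 105.3]
ee_rot: [-180.0, 0.0, 95.0]
force: [0.1, -0.3, 0.3]
gripper_width: 40.9
t 40.85 tcp [576.  129.  105.3] rot [-1.7999e+02  1.0000e-02  9.4960e+01] F [ 0.1 -0.3  0.3] w 40.9
(577, 129.3, 68, 95.1) -> shift [0.0002 0.001  0.0373] roll -0.14
```

View pics/k2.png

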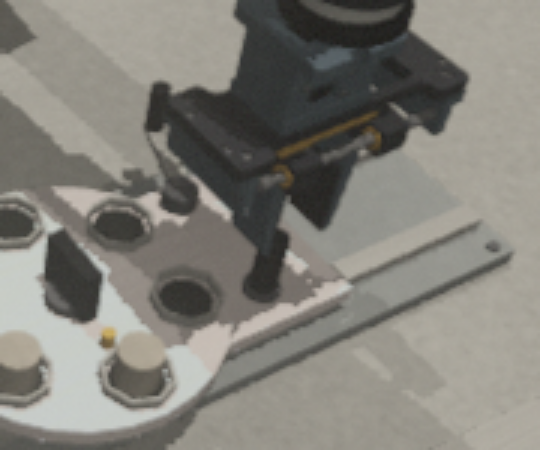

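The lever stands open across the slide, with its knob at (157,105). The post top at about (272,240) is between the fingers. I'll descend, grip and slide 85 mm along the slide's +y.

```bash
python3 -m pendant '[{"xyz":[0,0.001,0.007],"roll":0,"jaw":0.55},{"xyz":[0,0.001,0.016],"roll":0,"jaw":0.55},{"xyz":[0,0.001,0.026],"roll":0,"jaw":0.55},{"xyz":[0,0.001,0.034],"roll":0,"jaw":0.55},{"xyz":[0,0.001,0.037],"roll":0,"jaw":0.55},{"xyz":[0,0.001,0.037],"roll":0,"jaw":0.65},{"xyz":[0,0.001,0.037],"roll":0,"jaw":0.75},{"xyz":[0,0.001,0.037],"roll":0,"jaw":0.8}]' 25
python3 -m pendant '[{"xyz":[0,0,0],"roll":0,"jaw":0.9},{"xyz":[0,0,0],"roll":0,"jaw":0.9},{"xyz":[0,0,0],"roll":0,"jaw":0.9},{"xyz":[0,0,0],"roll":0,"jaw":0.9},{"xyz":[0,0,0],"roll":0,"jaw":0.9},{"xyz":[0,0,0],"roll":0,"jaw":0.9},{"xyz":[0,0,0],"roll":0,"jaw":0.9},{"xyz":[0,0,0],"roll":0,"jaw":0.9}]' 25
python3 -c "
from plan import *
plan((576.4-85*np.sin(np.radians(5.1)),129.3+85*np.cos(np.radians(5.1)),68,95.1))"
```

```text
time_s: 41.9
ee_pos: [577.3, 129.2, 68.8]
ee_rot: [180.0, -0.0, 95.0]
force: [-0.1, 0.3, -0.1]
gripper_width: 19.4
time_s: 42.9
ee_pos: [577.2, 129.2, 68.8]
ee_rot: [180.0, -0.0, 95.0]
force: [0.5, 1.9, 5.0]
gripper_width: 19.3
t 42.9 tcp [577.2 129.2  68.8] rot [ 1.7996e+02 -1.0000e-02  9.4960e+01] F [0.5 1.9 5. ] w 19.3
(np.float64(568.8439847663525), np.float64(213.96349055991544), 68, 95.1) -> shift [ 0.0852 -0.001   0.0008] roll -0.14
```

```bash
python3 -m pendant '[{"xyz":[0.001,0,0],"roll":0,"jaw":0.9},{"xyz":[0.003,0,0],"roll":0,"jaw":0.9},{"xyz":[0.007,0,0],"roll":0,"jaw":0.9},{"xyz":[0.012,0,0],"roll":0,"jaw":0.9},{"xyz":[0.018,0,0],"roll":0,"jaw":0.9},{"xyz":[0.024,0,0],"roll":0,"jaw":0.9},{"xyz":[0.03,0,0],"roll":0,"jaw":0.9},{"xyz":[0.036,0,0],"roll":0,"jaw":0.9}]'
python3 -m pendant '[{"xyz":[0.006,0,0],"roll":0,"jaw":0.9},{"xyz":[0.012,0,0],"roll":0,"jaw":0.9},{"xyz":[0.018,0,0],"roll":0,"jaw":0.9},{"xyz":[0.024,0,0],"roll":0,"jaw":0.9},{"xyz":[0.03,0,0],"roll":0,"jaw":0.9},{"xyz":[0.036,0,0],"roll":0,"jaw":0.9},{"xyz":[0.041,0,0],"roll":0,"jaw":0.9},{"xyz":[0.045,0,0],"roll":0,"jaw":0.9}]'
python3 -m pendant '[{"xyz":[0.002,0,0],"roll":0,"jaw":0.9},{"xyz":[0.003,0,0],"roll":0,"jaw":0.9},{"xyz":[0.004,0,0],"roll":0,"jaw":0.9},{"xyz":[0.004,0,0],"roll":0,"jaw":0.9},{"xyz":[0.004,0,0],"roll":0,"jaw":0.9},{"xyz":[0.004,0,0],"roll":0,"jaw":0.9},{"xyz":[0.004,0,0],"roll":0,"jaw":0.9},{"xyz":[0.004,0,0],"roll":0,"jaw":0.9}]'
python3 - <<'E'
from plan import *
plan((568.8,214,68))
for n in ("top","scene"):
    im,d=env.grab_frame(n); np.save(n+"1.npy",d); cv2.imwrite(f"pics/m_{n}.png",im)
a=cv2.imread("pics/m_top.png")[205:245,135:210]; b=cv2.imread("pics/m_scene.png")[150:300,280:500]
cv2.imwrite("pics/m1.png",np.vstack([cv2.resize(a,(675,360),interpolation=0)])); cv2.imwrite("pics/m2.png",cv2.resize(b,None,fx=3,fy=3))
print(proj("scene",(428,156.7,20)))
E
```

```text
time_s: 43.9
ee_pos: [574.6, 163.4, 68.8]
ee_rot: [179.9, 0.2, 95.0]
force: [0.9, -4.3, 5.0]
gripper_width: 19.3
time_s: 44.9
ee_pos: [571.0, 208.9, 68.8]
ee_rot: [179.9, 0.1, 95.0]
force: [2.4, -3.1, 6.2]
gripper_width: 19.6
time_s: 45.9
ee_pos: [570.6, 213.2, 68.8]
ee_rot: [179.9, 0.1, 95.0]
force: [2.5, -3.1, 3.5]
gripper_width: 19.1
t 45.9 tcp [570.6 213.2  68.8] rot [1.7988e+02 6.0000e-02 9.4990e+01] F [ 2.5 -3.1  3.5] w 19.1
(568.8, 214, 68) -> shift [ 0.001  -0.0018  0.0008] roll 
(np.float64(359.61710191889125), np.float64(186.12358894988412))
```

View pics/m1.png

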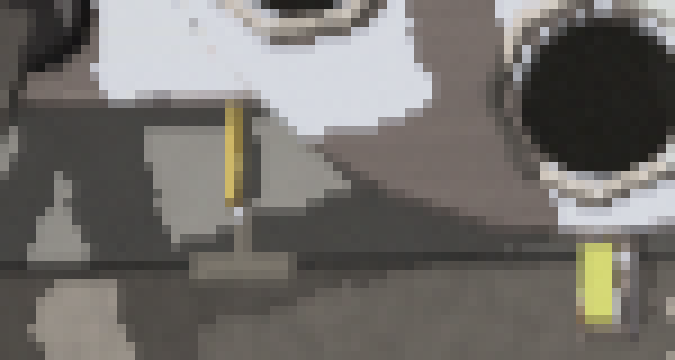

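```bash
python3 - <<'E'
from plan import *
ys=np.array([-np.sin(np.radians(5.1)),np.cos(np.radians(5.1))])
def sub(im,rows,c0,c1,w):
    out=[]
    for r in rows:
        x=np.arange(c0,c1); k=w(im[r,c0:c1].astype(float)); k=np.clip(k-np.median(k),0,None); out.append((k*x).sum()/max(k.sum(),1e-6))
    return np.round(out,2)
br=lambda p:p[:,2]-p[:,0]; wh=lambda p:p.mean(1)
a=cv2.imread("pics/m_top.png"); b=cv2.imread("pics/top0.png")
i0=sub(b,range(218,226),196,206,br); m0=sub(b,range(228,233),157,166,wh); i1=sub(a,range(218,226),156,166,br); m1=sub(a,range(229,233),159,165,wh)
print(i0,m0,i1,m1)
P=cloud("top",np.load("top1.npy")); print("idx z",P[218:227,160,2].round(1),P[218:227,161,2].round(1),"mark z",P[229:233,161,2].round(1))
zi=33
for z in(31,33):
  m=ray("top",np.median(m0),230,20)
  for nm,u,v in(("start",np.median(i0),222),("now",np.median(i1),222)):
    i=ray("top",u,v,z); print(z,nm,"remaining",((m-i)[:2]@ys).round(2))
p0=np.array([542,-9.]); 
E
```

```text
[200.11 200.12 200.08 200.11 200.02 200.02 200.03 200.  ] [161.41 161.38 161.39 161.27 161.44] [160.56 160.46 160.47 160.43 160.42 160.45 160.35 160.38] [160.09 161.06 161.41 161.45]
idx z [31.9 31.6 29.5 32.2 30.9 33.5 31.  30.4 28.7] [33.6 32.4 30.1 29.4 34.9 32.8 28.8 28.4 28.4] mark z [20.  20.  19.2 22.4]
31 start remaining 84.35
31 now remaining 0.22
33 start remaining 84.65
33 now remaining 0.68
```

View pics/m2.png

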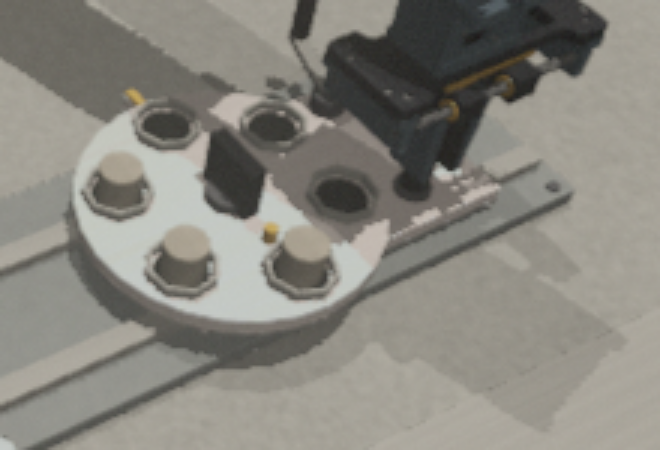

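The index and mark agree to about 0.2–0.7 mm, short of the line. I'll nudge it, release and return to the knob.

```bash
python3 -m pendant '[{"xyz":[0.0005,0,0],"roll":0,"jaw":0.9},{"xyz":[0.0005,0,0],"roll":0,"jaw":0.9},{"xyz":[0.0005,0,0],"roll":0,"jaw":0.7},{"xyz":[0.0005,0,0],"roll":0,"jaw":0.6},{"xyz":[0.0005,0,0],"roll":0,"jaw":0.6},{"xyz":[0.0005,0,-0.015],"roll":0,"jaw":0.6},{"xyz":[0.0005,0,-0.045],"roll":0,"jaw":0.6},{"xyz":[0.0005,0,-0.07],"roll":0,"jaw":0.6}]'
python3 - <<'E'
from plan import *
plan((401,221,135,42))
im,d=env.grab_frame("scene"); P=cloud("scene",d)
m=(P[...,0]>370)&(P[...,0]<430)&(P[...,1]>190)&(P[...,1]<250)&(P[...,2]>80)&(P[...,2]<110); q=P[m]; zt=np.percentile(q[:,2],90); t=q[q[:,2]>zt-3]
(x,y),r=cv2.minEnclosingCircle(t[:,:2].astype(np.float32)); print("knob",x,y,r,zt,len(t),t.mean(0))
E
```

```text
time_s: 47.0
ee_pos: [569.9, 214.5, 140.5]
ee_rot: [179.9, -0.0, 95.0]
force: [-0.2, 0.9, -0.1]
gripper_width: 36.5
t 47.0 tcp [569.9 214.5 140.5] rot [ 1.7992e+02 -2.0000e-02  9.4970e+01] F [-0.2  0.9 -0.1] w 36.5
(401, 221, 135, 42) -> shift [ 0.0211 -0.1677  0.0052] roll 52.97
knob 403.1806945800781 222.8590545654297 8.012324333190918 99.40121133613934 25 [403.73060867 222.26677012  98.63011013]
```

```bash
python3 -m pendant '[{"xyz":[0.002,-0.01,0],"roll":3,"jaw":0.55},{"xyz":[0.005,-0.035,0],"roll":11,"jaw":0.55},{"xyz":[0.008,-0.065,0],"roll":20,"jaw":0.55},{"xyz":[0.012,-0.095,0],"roll":29,"jaw":0.55},{"xyz":[0.016,-0.125,0],"roll":38,"jaw":0.55},{"xyz":[0.02,-0.15,0],"roll":46,"jaw":0.55},{"xyz":[0.0218,-0.164,0],"roll":51,"jaw":0.55},{"xyz":[0.022,-0.1667,0.005],"roll":53,"jaw":0.55}]'
python3 -m pendant '[{"xyz":[0,0,0],"roll":0,"jaw":0.55},{"xyz":[0,0,0],"roll":0,"jaw":0.55},{"xyz":[0,0,0.005],"roll":0,"jaw":0.55},{"xyz":[0,0,0.012],"roll":0,"jaw":0.55},{"xyz":[0,0,0.02],"roll":0,"jaw":0.55},{"xyz":[0,0,0.025],"roll":0,"jaw":0.55},{"xyz":[0,0,0.027],"roll":0,"jaw":0.55},{"xyz":[0,0,0.027],"roll":0,"jaw":0.55}]'
python3 - <<'E'
from plan import *
plan((402,222,68.5,42))
im,d=env.grab_frame("scene"); P=cloud("scene",d); cv2.imwrite("pics/k3.png",cv2.resize(im[80:230,320:500],None,fx=3,fy=3))
m=(P[...,0]>385)&(P[...,0]<420)&(P[...,1]>205)&(P[...,1]<240)&(P[...,2]>80)&(P[...,2]<104); q=P[m]
if len(q): zt=np.percentile(q[:,2],90); t=q[q[:,2]>zt-3]; print(cv2.minEnclosingCircle(t[:,:2].astype(np.float32)),zt,len(t))
E
```

```text
time_s: 48.05
ee_pos: [400.8, 221.9, 134.1]
ee_rot: [180.0, -0.1, 41.9]
force: [0.8, 0.5, 0.6]
gripper_width: 40.7
time_s: 49.05
ee_pos: [401.6, 221.7, 106.3]
ee_rot: [180.0, 0.0, 42.0]
force: [-0.7, 0.1, 0.0]
gripper_width: 41.1
t 49.05 tcp [401.6 221.7 106.3] rot [1.800e+02 1.000e-02 4.197e+01] F [-0.7  0.1  0. ] w 41.1
(402, 222, 68.5, 42) -> shift [0.0005 0.0001 0.0378] roll -0.03
((403.21954345703125, 221.82339477539062), 8.391410827636719) 98.87356018460795 28
```

View pics/k3.png

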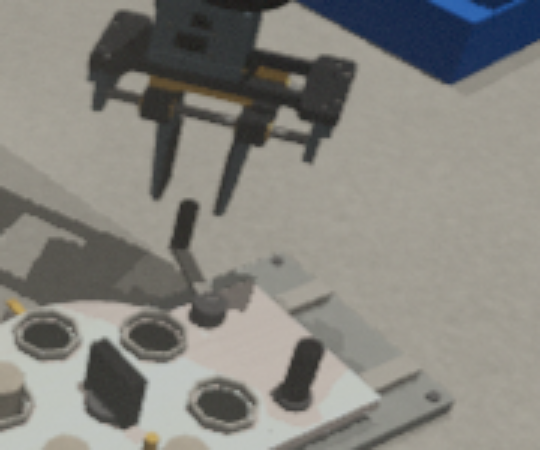

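The knob's top at (187,205) is centred between the fingertips. I'll descend and grip.

```bash
python3 -m pendant '[{"xyz":[0.0005,0,0.007],"roll":0,"jaw":0.55},{"xyz":[0.0005,0,0.017],"roll":0,"jaw":0.55},{"xyz":[0.0005,0,0.027],"roll":0,"jaw":0.55},{"xyz":[0.0005,0,0.035],"roll":0,"jaw":0.55},{"xyz":[0.0005,0,0.038],"roll":0,"jaw":0.55},{"xyz":[0.0005,0,0.038],"roll":0,"jaw":0.65},{"xyz":[0.0005,0,0.038],"roll":0,"jaw":0.75},{"xyz":[0.0005,0,0.038],"roll":0,"jaw":0.8}]' 15
python3 -m pendant '[{"xyz":[0.0005,0,0],"roll":0,"jaw":0.85},{"xyz":[0.0005,0,0],"roll":0,"jaw":0.9},{"xyz":[0.0005,0,0],"roll":0,"jaw":0.9},{"xyz":[0.0005,0,0],"roll":0,"jaw":0.9},{"xyz":[0.0005,0,0],"roll":0,"jaw":0.9},{"xyz":[0.0005,0,0],"roll":0,"jaw":0.9},{"xyz":[0.0005,0,0],"roll":0,"jaw":0.9},{"xyz":[0.0005,0,0],"roll":0,"jaw":0.9}]' 15
python3 - <<'E'
from plan import *
plan()
s=env.state(); p=s["ee_pos"][:2]; Rt=R.from_euler("xyz",s["ee_rot"],degrees=True).as_matrix(); t=np.radians(5.1); M=np.array([[np.cos(t),-np.sin(t)],[np.sin(t),np.cos(t)]])
piv=np.array([475.6,120.8])+84.4*M[:,1]; q=M.T@(p-piv); a0=np.arctan2(-q[0],q[1]); print(piv,q,np.hypot(*q),a0)
for a in (1.15,1.05,.9,.75,.6,.45,.3,.2,.1,0,-.03):
    dw=M@(70*np.array([-np.sin(a)+np.sin(a0),np.cos(a)-np.cos(a0)])); print(a,(Rt.T@np.r_[dw,0]/1000).round(4))
E
```

```text
time_s: 50.1
ee_pos: [402.2, 222.2, 68.7]
ee_rot: [180.0, -0.0, 42.0]
force: [0.1, 0.2, -1.4]
gripper_width: 18.7
time_s: 51.1
ee_pos: [402.1, 222.4, 68.5]
ee_rot: [-180.0, 0.0, 42.0]
force: [-2.9, -1.7, 5.6]
gripper_width: 15.6
t 51.1 tcp [402.1 222.4  68.5] rot [-1.7998e+02  3.0000e-02  4.1960e+01] F [-2.9 -1.7  5.6] w 15.6
[468.09732134 204.86586592] [-64.22094461  23.35258369] 68.33500488181828 1.222032021833618
1.15 [ 0.0043 -0.0026 -0.    ]
1.05 [ 0.0106 -0.0057 -0.    ]
0.9 [ 0.0205 -0.0091 -0.    ]
0.75 [ 0.0308 -0.011  -0.    ]
0.6 [ 0.0413 -0.0113 -0.    ]
0.45 [ 0.0517 -0.0101 -0.    ]
0.3 [ 0.0618 -0.0073 -0.    ]
0.2 [ 0.0683 -0.0046 -0.    ]
0.1 [ 0.0745 -0.0013 -0.    ]
0 [ 0.0803  0.0026 -0.    ]
-0.03 [ 0.0819  0.0039 -0.    ]
```

```bash
python3 -m pendant '[{"xyz":[0.0043,-0.0026,0],"roll":0,"jaw":0.9},{"xyz":[0.0106,-0.0057,0],"roll":0,"jaw":0.9},{"xyz":[0.0205,-0.0091,0],"roll":0,"jaw":0.9},{"xyz":[0.0308,-0.011,0],"roll":0,"jaw":0.9},{"xyz":[0.0413,-0.0113,0],"roll":0,"jaw":0.9},{"xyz":[0.0517,-0.0101,0],"roll":0,"jaw":0.9},{"xyz":[0.0618,-0.0073,0],"roll":0,"jaw":0.9},{"xyz":[0.068,-0.0046,0],"roll":0,"jaw":0.9}]'
python3 -m pendant '[{"xyz":[0.003,0.0016,0],"roll":0,"jaw":0.9},{"xyz":[0.006,0.0033,0],"roll":0,"jaw":0.9},{"xyz":[0.009,0.0052,0],"roll":0,"jaw":0.9},{"xyz":[0.0118,0.0072,0],"roll":0,"jaw":0.9},{"xyz":[0.0118,0.0072,0],"roll":0,"jaw":0.9},{"xyz":[0.0118,0.0072,0],"roll":0,"jaw":0.9},{"xyz":[0.0118,0.0072,0],"roll":0,"jaw":0.9},{"xyz":[0.0118,0.0072,0],"roll":0,"jaw":0.9}]'
python3 -c "
from plan import *
plan((462,274.5,68.5))"
```

```text
time_s: 52.1
ee_pos: [450.8, 272.3, 68.6]
ee_rot: [-180.0, -0.1, 41.9]
force: [-4.3, 2.9, 5.1]
gripper_width: 15.5
time_s: 53.1
ee_pos: [464.3, 274.7, 68.7]
ee_rot: [-180.0, -0.1, 41.9]
force: [-3.2, 3.9, 4.3]
gripper_width: 15.8
t 53.1 tcp [464.3 274.7  68.7] rot [-1.7998e+02 -1.4000e-01  4.1930e+01] F [-3.2  3.9  4.3] w 15.8
(462, 274.5, 68.5) -> shift [-0.0019 -0.0014  0.0002] roll
```

```bash
python3 -m pendant '[{"xyz":[0,0,0],"roll":0,"jaw":0.8},{"xyz":[0,0,0],"roll":0,"jaw":0.65},{"xyz":[0,0,0],"roll":0,"jaw":0.6},{"xyz":[0,0,0],"roll":0,"jaw":0.55},{"xyz":[0,0,-0.01],"roll":0,"jaw":0.55},{"xyz":[0,0,-0.03],"roll":0,"jaw":0.55},{"xyz":[0,0,-0.06],"roll":0,"jaw":0.55},{"xyz":[0,0,-0.09],"roll":0,"jaw":0.5}]'
python3 -m pendant '[{"xyz":[0.02,-0.02,-0.02],"roll":0,"jaw":0.5},{"xyz":[0.05,-0.05,-0.04],"roll":0,"jaw":0.5},{"xyz":[0.08,-0.08,-0.06],"roll":0,"jaw":0.5},{"xyz":[0.11,-0.11,-0.08],"roll":0,"jaw":0.5},{"xyz":[0.13,-0.13,-0.1],"roll":0,"jaw":0.5},{"xyz":[0.14,-0.14,-0.11],"roll":0,"jaw":0.5},{"xyz":[0.14,-0.14,-0.11],"roll":0,"jaw":0.5},{"xyz":[0.14,-0.14,-0.11],"roll":0,"jaw":0.5}]'
cat > fin.py <<'E'
from chk import *
plan(); chk("f",True)
ys=np.array([-np.sin(np.radians(5.1)),np.cos(np.radians(5.1))])
for n in ("top","scene"):
    im,d=env.grab_frame(n); P=cloud(n,d); hsv=cv2.cvtColor(im,cv2.COLOR_BGR2HSV)
    for nm,b in dict(knob=(430,495,245,305),post=(540,600,185,240)).items():
        m=(P[...,0]>b[0])&(P[...,0]<b[1])&(P[...,1]>b[2])&(P[...,1]<b[3])&(P[...,2]>80)&(P[...,2]<106); q=P[m]
        if len(q)>10:
            zt=np.percentile(q[:,2],90); t=q[q[:,2]>zt-3]; print(n,nm,np.round(cv2.minEnclosingCircle(t[:,:2].astype(np.float32))[0],1),zt.round(1))
    if n=="top":
        r=np.arange(156,166); k=im[219:226,156:166].astype(float); k=np.clip(k[...,2]-k[...,0],0,None); k[k<15]=0; u=(k*r).sum()/k.sum()
        i=ray(n,u,222,32); mk=ray(n,161.39,230,20); print("index col",round(u,2),"remaining",((mk-i)[:2]@ys).round(2))
a=cv2.imread("pics/f_top.png")[110:290,70:470]; b=cv2.imread("pics/f_scene.png")[110:340,90:490]
cv2.imwrite("pics/fin.png",cv2.resize(np.vstack([a,b]),None,fx=1.45,fy=1.45))
E
python3 fin.py
```

```text
time_s: 54.1
ee_pos: [463.5, 273.9, 160.0]
ee_rot: [180.0, -0.0, 42.0]
force: [0.2, -0.1, -0.3]
gripper_width: 45.5
time_s: 55.1
ee_pos: [473.6, 470.7, 268.1]
ee_rot: [180.0, 0.1, 42.0]
force: [0.6, -0.5, 0.9]
gripper_width: 45.6
t 55.1 tcp [473.6 470.7 268.1] rot [1.7997e+02 7.0000e-02 4.1950e+01] F [ 0.6 -0.5  0.9] w 45.6
top 88mm blob [199. 137.] 123 [614.6  82.7  88.5]
top 88mm blob [232. 154.] 134 [582.4  11.2  88.5]
top 88mm blob [232. 190.] 142 [506.5   4.5  88.5]
scene 88mm blob [322. 206.] 121 [508.5   5.1  88.8]
scene 88mm blob [343. 231.] 147 [584.3  10.8  88.7]
scene 88mm blob [382. 231.] 152 [615.8  83.2  88.8]
top knob [462.3 274.6] 100.9
top post [569.7 214.3] 97.2
index col 160.14 remaining -0.18
scene knob [463.8 276. ] 99.6
scene post [570.5 214.1] 96.8
```

View pics/fin.png

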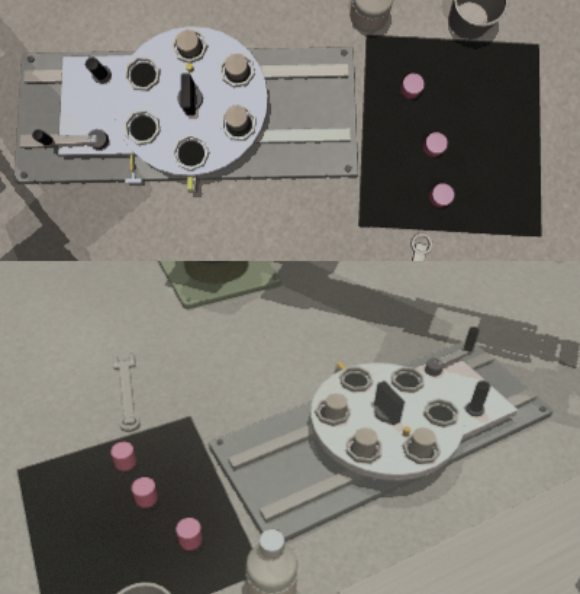

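The final picture shows the three cores upright, the pin opposite the pointer, an empty pocket at the pointer, the lever closed and the index on the mark. The bottle, spanner and pot have not been disturbed. Handing in.

```bash
python3 -c "
from workcell import env
print(env.job_done())"
```

```text
the job is handed in; nothing more can be done
None
```

The job is done and handed in at about 55 s of the allowed 210 s; it reports no verdict.

**What I did**
- Three grey cores were on the mat. They now stand one each in the pinned pocket and the next two clockwise.
- I turned the turret by its bar three clicks (180°) counter-clockwise.
- After that I swung the clamp lever open to about 1.25 rad, slid the carriage about 84.5 mm by its push post to the mark, and swung the lever shut.

**Last checks**
- **Cores:** both cameras show all three upright, with tops about 88.5 mm above the bench as expected.
- **Turret:** the pin is opposite the pointer and the first empty pocket is at the pointer.
- **Index and mark:** they agree to about 0.2 mm in the top camera. Its calibration is only good to about 2 mm.
- **Clamp:** the top camera puts the knob within about 1 mm of its clamped position, or roughly 0.01 rad. The scene camera reads about 2 mm away from that position, and I took this as camera error.
- **Bystanders:** the pink look-alikes, bottle, spanner and pot look unmoved in the pictures. I did not measure the bottle, spanner or pot again.

No checks failed. The tip radius on the lever arc came out at 68.3–69.2 mm against the nominal 70. I put this down to a small error in my estimate of the pivot position, and the carriage had not shifted measurably afterwards.

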